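# Set the stop posts and lock the screw stop

## Robot

A 6-joint arm with a two-finger parallel gripper is mounted at the origin on the work surface. World frame = base frame: x ahead of the robot, y to its left, z up, the work surface at z = 0. Lengths are in m, angles in rad, forces in N, time in s.
With the tool pointing down it reaches from about 0.425 to 0.95 m from the base axis. Payload 3.5 kg.
Tool frame: the origin (TCP) lies midway between the tips of the shut fingers; the grasp point (between the pads) lies 19 mm behind it; x points along the fingers, y is the direction in which the jaws open and shut, and the axes are right-handed (so a half turn about x gives the same grasp; the last joint's range is limited). The gripper opens to 85 mm and grips with 20 to 120 N. Pads are 22 mm wide; open, the fingers measure 114 mm over their backs; the gripper's body (76 mm by 85 mm) begins 54 mm behind the grasp point. The pads swing forward as they close: fully open they stand 13 mm farther back than shut.
Start: joints at [1.065, 0.286, 1.577, -0, 1.279, -0.15], TCP at [0.235, 0.633, 0.231] pointing down, gripper open.
Joint ranges: [-2.77, 2.77], [-0.9, 2.22], [0.21, 2.48], [-1.53, 4.67], [0.24, 2.81], [-2.84, 2.84]. Speed limits (rad/s): [2.79, 2.79, 3.14, 3.14, 3.14, 3.14].

## Interface

Orientations are given as a unit quaternion [x, y, z, w].
In Python, from plant import sensors, optics, ctrl gives the robot as it stands.
- The arm moves only by the tool arm_command, never from a script. Its argument "increments" is a list that holds one entry, the list of rows, each a list of 4 numbers: the shift along the tool's x, y, z in cm, then the turn about the tool's x in rad. A call has 1 to 20 rows; each row shifts and turns the commanded pose from where the row before left it, along the tool's axes as they then stand; what a row does not reach is not made up. A row lasts 1/8 s, in which the tool goes at most 62.5 mm and 10.7 degrees, less where a joint would pass 70% of its speed; a pose out of reach is approached as far as the arm can. A call with a gripper value outside its range is refused whole. "grip" is the finger opening in cm, from 0 to 8.54, set as the call begins (left out, the last holds). The fingers move at their own pace and stop on an object; "grip_force" is the grip in N (left out, the last holds). Time passes only in rows, so rows that do not move let the fingers close. It gives the time, the measured TCP pose, the force and the opening at its end, in the units of the state.
- sensors.get_state(): the state, without advancing time (a new reading comes with each control period).
- optics.read_camera(name): name is "scene" or "top" or "wrist"; returns the picture (400x640x3 uint8, blue, green, red); there is no depth.
- optics.camera_model(name): a dict with "camera_matrix" (3x3 intrinsics, pixels), "world_from_camera" (4x4, takes a point from camera to world coordinates); the wrist camera has in their place "mount" (4x4, takes a point from camera to tool coordinates, whose origin is the TCP and whose axes are the tool frame's). Camera axes: x right, y up, looking along -z (the intrinsics and any distortion apply to the point x, -y, -z); pixel columns grow to the right and rows downward; lengths in m; the calibration is good to about 2 mm. The wrist camera is an equidistant fisheye: a pixel r from the principal point sees the ray r / f radians off the axis. A picture is of the moment at which its call begins: read the wrist's pose just before it. camera_model takes no time and is no camera call.
- ctrl.sign_off(): hands the job in, once; it reports no verdict.
Trained networks look in the newest picture that a camera, given by its name, has taken for a name from the list of things; names that differ only in an ending like _2 or _b are one class to them, and where a whole thing is asked for, a point or a joint stands for the part that bears it (a point fixed in the world has none). Each returns a list of dicts, best first, with "conf" (0 to 1); they miss things now and then, are a little off and sometimes report something else, mostly with a low value. They report only what shows in the picture. A call takes as long as a camera call.
- optics.boxes_of(camera, query): "at" ([row, column] in pixels, amid what is visible of it).
- optics.place_of(camera, query): "at" ([row, column] in pixels: a listed point, or the origin of a listed thing).
The state is a dict: "time": time; "qpos": joint angles; "dq": joint speeds; "joint_efforts": joint torques, N m; "eef_pos": TCP position; "tcp_rot": TCP orientation; "contact_force": force on the tool from outside, world axes, zero at the start; "wrist_torque": the same for the moment, N m; "opening": opening from 0.0 (shut) to 1.0 (fully open).
Only numpy, scipy, OpenCV 4.12 (cv2) and the standard library are available. Lean on these libraries where they do the work, as an engineer would, in place of code of your own. Each camera call takes 0.05 s, during which the arm holds its last target.

## Task

Set up the carving bench: put every stop post that is there upright into the slotted rail and give it a quarter turn so that its head is caught squarely under the lips. Also fit the holding spanner over the spindle of the screw stop, handle on the rest beside the stop pin, and with the spindle held by it turn the locknut clockwise by its lever until fully tight, so that the spindle keeps its setting. Finally take the spanner off and lay it flat in the tool tray, leaving the other things on the bench where they are.

Things in the scene. Friction and masses are not known exactly. Their poses are not given: they have to be found in the camera images.
- post0: stop post standing upright, or absent (None). 85 mm tall, 0.2 kg: steel hammer head 52 x 22 x 10 mm at the foot, 22 mm round neck, 48 mm round collar (22 to 30 mm above the foot), square beech stem 28 x 28 mm above it, 55 mm tall. Origin: underside centre of the head; x along the head's long side, z up the stem; stem faces square to x and y.
- post1: stop post standing upright, or absent (None). 85 mm tall, 0.2 kg: steel hammer head 52 x 22 x 10 mm at the foot, 22 mm round neck, 48 mm round collar (22 to 30 mm above the foot), square beech stem 28 x 28 mm above it, 55 mm tall. Origin: underside centre of the head; x along the head's long side, z up the stem; stem faces square to x and y.
- post2: stop post standing upright, or absent (None). 85 mm tall, 0.2 kg: steel hammer head 52 x 22 x 10 mm at the foot, 22 mm round neck, 48 mm round collar (22 to 30 mm above the foot), square beech stem 28 x 28 mm above it, 55 mm tall. Origin: underside centre of the head; x along the head's long side, z up the stem; stem faces square to x and y.
- rail: slotted aluminium rail fixed to the bench, 280 mm long (y), 76 mm wide (x), 30 mm high; origin: underside centre. A 27 mm wide slot runs along y in the middle of the top, open all the way; the lips are 6 mm thick (24 to 30 mm above the bench), the channel under them is 62 mm wide, its floor 6 mm up. Posts may stand anywhere along it, clear of one another.
- slot (a point): middle of the rail's slot, level with the top of the lips (30 mm above the bench), axes as the rail. A post goes in with its head along the slot (post x along rail y) till its collar rests on the lips, its foot then 8 mm above the bench; a quarter turn either way (post x along rail x) puts the head under both lips.
- station: screw stop fixed to the bench: base plate 210 x 90 x 12 mm, from x = -155 to +55 mm; origin on the bench on the axis of the upright spindle, z up. At x = -125 mm stands a wooden rest, top 54 mm above the bench, that carries the spanner's handle; beside the handle stands the stop pin.
- pin (a point): steel stop pin on the rest, 12 mm diameter; this point is its foot, 54 mm above the bench, at station x = -125, y = +25 mm; its top is 84 mm up. With the spanner on the spindle, handle along the station's -x, there are 8 mm between handle and pin; turning the nut clockwise drags spindle and spanner until the handle meets the pin, which then holds them.
- spindle (a joint): spindle angle, rad, growing clockwise from above; 0: tang's long side along the station's x. Already set (near 0), to be left so. Turns easily (0.06 N m) and without end: unless the spanner holds it, it just goes round with the locknut. Held by spanner and pin it creeps to about 0.25 at most.
- tang (a point): on the spindle axis, on top of its round shoulder, 54 mm above the bench, where the spanner's underside seats. Above it rises a flat-sided tang 30 x 14 mm, 20 mm tall (top 6 mm slimmer); x along its 30 mm side, z up. Turns with the spindle.
- nut (a joint): angle of the locknut relative to the spindle, rad, growing clockwise from above: 0 to 0.3 slack, 1.4 hard up to its stop (tight). Stiff (0.35 N m); it stays where it is left.
- knob (a point): on the axis of the locknut lever's upright wooden pin handle, 85 mm above the bench, 85 mm out from the spindle axis. Handle: 18 mm diameter, 45 to 100 mm above the bench; the lever below it swings under the spanner. At spindle 0, nut 0 the lever points 70 degrees anticlockwise from the station's +x; tightening swings it clockwise to about -10 degrees, and on by what the spindle creeps.
- spanner: flat steel holding spanner, 179 mm long, 12 mm thick, lying flat, about 0.35 kg. Origin: underside, below the middle of its upright wooden grip fin (40 mm along x, 16 mm thick across y, top 48 mm above the underside; it balances there). x points to the eye end; the 22 mm wide handle ends at x = -95 mm.
- eye (a point): centre of the spanner's eye at its underside, 55 mm from the spanner's origin along its x. The eye is a closed oblong hole right through, 34 mm along x by 18 mm across, in a head 58 x 42 mm; it drops over the tang from above, 2 mm to spare all round.
- tray: shallow plywood tool tray fixed to the bench, 100 (x) x 230 (y) x 20 mm high, walls and floor 5 mm; origin: underside centre. The spanner fits in lying flat along y.
- glue: bystander: white jar, 60 mm diameter, 90 mm tall; origin underside centre
- block: bystander: cork sanding block 60 x 100 x 30 mm; origin underside centre
- tin: bystander: open steel tin, 80 mm diameter, 80 mm tall; origin underside centre
- mallet: bystander: wooden mallet 260 mm long, lying along x; origin underside middle
- offcut: bystander: wooden offcut 50 x 170 x 18 mm; origin underside centre
- blank: bystander: carved wooden dome 140 mm wide, 60 mm tall; origin underside centre

How it is judged:
On the way, in this order (a step that is already met when the one before it is completed fails the run):
1. the spanner is seated on the spindle's tang, flat, its handle towards the rest (distance between eye and tang below 0.008 m and angle between spanner's own z axis and vertical below 0.12 rad and x of spanner in the frame of station below -0.03 m), for 0.2 s.
2. the locknut is turned tight while the spanner holds the spindle near its setting (all of step 1 and value of joint nut above 1.25 rad and value of joint spindle between -0.4 and 0.4 rad), for 0.2 s.
At the end, for the whole second after the job is handed in: Every post present stands upright in the rail (within 7 degrees), resting by its collar on the lips, head within 17 degrees of square across the slot; the locknut is above 1.25 rad; the spindle within 0.4 rad of 0; the spanner lies flat in the tray; all at rest (x of post0 in the frame of rail between -0.007 and 0.007 m and y of post0 in the frame of rail between -0.135 and 0.135 m and z of post0 in the frame of rail between 0.002 and 0.014 m and angle between the x axis of each of post0, post1, post2 and the x axis of rail, either way round below 0.3 rad and angle between each of post0, post1, post2's own z axis and vertical below 0.12 rad and linear speed of each of post0, post1, post2, spanner below 0.02 m/s and x of post1 in the frame of rail between -0.007 and 0.007 m and y of post1 in the frame of rail between -0.135 and 0.135 m and z of post1 in the frame of rail between 0.002 and 0.014 m and x of post2 in the frame of rail between -0.007 and 0.007 m and y of post2 in the frame of rail between -0.135 and 0.135 m and z of post2 in the frame of rail between 0.002 and 0.014 m and value of joint nut above 1.25 rad and value of joint spindle between -0.4 and 0.4 rad and x of spanner in the frame of tray between -0.05 and 0.05 m and y of spanner in the frame of tray between -0.11 and 0.11 m and z of spanner in the frame of tray between 0.001 and 0.011 m and angle between spanner's own z axis and vertical below 0.1 rad); the robot touches nothing.
It fails at once if one of the other things on the bench is knocked more than 5 cm from its place (distance of any of glue, block, tin, mallet, offcut, blank from where it was at the start of the episode above 0.05 m).
Of post0, post1, post2 only 2 to 3 are there at a start; the rules pass over those that are not, and their reading is None.
At some moment in a run one of spanner may be knocked a few centimetres aside while the robot is not near it.
It also fails if it takes over 210 s, if anything falls off the work surface, if the arm or the gripper's body presses on something with over 40 N, if the wrist force passes 120 N, or if a joint passes its speed limit or range.

## Working session

There is one attempt and no reset: what is moved stays moved. The work goes in short steps, Python scripts to look and compute and a tool call to move; the robot and the scene stay as the last step left them, time stands still between calls to the robot, and variables do not carry over. Pictures are saved under pics/ and viewed, and the job is handed in when it is done.

Besides the shell and the picture viewer there is one more tool, called after "Emit:" by a JSON object that holds its "method" and its "body", one argument or row to a line. arm_command: Moves the arm, as the interface text tells. Its arguments: {"type":"object","properties":{"increments":{"type":"array","items":{"type":"array","items":{"type":"array","items":{"type":"number"}}}},"grip":{"type":"number"},"grip_force":{"type":"number"}},"required":["increments"]}

```bash
ls; mkdir -p pics
cat > h.py <<'E'
import numpy as np,cv2
from scipy.spatial.transform import Rotation as R
from plant import sensors,optics,ctrl
def pose(s=None):
    s=s or sensors.get_state()
    T=np.eye(4);T[:3,:3]=R.from_quat(s['tcp_rot']).as_matrix();T[:3,3]=s['eef_pos'];return T
def snap(cam,name=None):
    T=pose();im=optics.read_camera(cam)
    if name: cv2.imwrite('pics/'+name+'.png',im)
    return T,im
def ray(cam,at,T=None):
    m=optics.camera_model(cam);K=np.array(m['camera_matrix'])
    r,c=at
    x=(c-K[0,2])/K[0,0];y=(r-K[1,2])/K[1,1]
    if cam=='wrist':
        th=np.hypot(x,y);k=np.sin(th)/th if th>1e-9 else 1
        d=np.array([x*k,-y*k,-np.cos(th)]);W=T@np.array(m['mount'])
    else:
        if m.get('distortion') is not None or 'dist' in m: pass
        d=np.array([x,-y,-1.]);W=np.array(m['world_from_camera'])
    d=W[:3,:3]@d
    return W[:3,3],d/np.linalg.norm(d)
def atz(cam,at,z,T=None):
    o,d=ray(cam,at,T);return o+d*(z-o[2])/d[2]
def tri(rs):
    A=np.zeros((3,3));b=np.zeros(3)
    for o,d in rs:
        P=np.eye(3)-np.outer(d,d);A+=P;b+=P@o
    p=np.linalg.solve(A,b)
    return p,[np.linalg.norm((np.eye(3)-np.outer(d,d))@(p-o)) for o,d in rs]
def yaw(T=None):
    T=pose() if T is None else T
    return np.arctan2(T[1,1],T[0,1])  # tool y direction in world
E
python3 - <<'E'
from h import *
print(sensors.get_state())
for c in ['scene','top','wrist']:
    print(c,optics.camera_model(c)); snap(c,c+'0')
for c in ['scene','top']:
    for q in ['post0','rail','slot','station','pin','tang','knob','spanner','eye','tray','glue','block','tin','mallet','offcut','blank']:
        print(c,q,[(np.round(d['at']),round(d['conf'],2)) for d in optics.place_of(c,q)][:4])
E
```

```text
pics
{'time': 0.0, 'qpos': array([ 1.06503001e+00,  2.87169188e-01,  1.57821338e+00, -2.15064592e-05,
        1.27855062e+00, -1.50021591e-01]), 'dq': array([ 0.00081229,  0.00056913, -0.00074715, -0.00018174, -0.001321  ,
       -0.00067705]), 'joint_efforts': array([-6.57736236e-04, -4.05970001e+01, -2.92629898e+01, -1.31443780e-04,
        5.70871387e-03, -7.68139046e-06]), 'eef_pos': array([0.23476159, 0.6321549 , 0.22992511]), 'tcp_rot': array([ 0.12432457,  0.69620983, -0.12589609,  0.69569062]), 'contact_force': array([ 0.20006429,  1.03046198, -0.15812976]), 'wrist_torque': array([ 0.02847034, -0.03865239, -0.01792   ]), 'opening': 1.0001434565126688}
scene {'camera_matrix': array([[475.09395077,   0.        , 311.66984582],
       [  0.        , 475.09395077, 196.68303363],
       [  0.        ,   0.        ,   1.        ]]), 'world_from_camera': array([[ 0.70778962, -0.57931515,  0.40426206,  1.13179114],
       [ 0.70634353,  0.5889691 , -0.39267572, -0.54211315],
       [-0.01061486,  0.56347969,  0.82606172,  1.30481944],
       [ 0.        ,  0.        ,  0.        ,  1
[... 2117 characters left out ...]
top slot [(array([210., 234.]), 0.68)]
top station [(array([208., 241.]), 0.73), (array([209., 419.]), 0.61), (array([176., 162.]), 0.36)]
top pin [(array([248., 404.]), 0.79)]
top tang [(array([205., 422.]), 0.68)]
top knob [(array([191., 402.]), 0.67)]
top spanner [(array([231., 328.]), 0.57)]
top eye [(array([234., 308.]), 0.65), (array([156., 339.]), 0.4), (array([210., 235.]), 0.34)]
top tray [(array([153., 341.]), 0.58)]
top glue [(array([130., 257.]), 0.71)]
top block [(array([260., 256.]), 0.92), (array([205., 418.]), 0.74)]
top tin [(array([139., 438.]), 0.87)]
top mallet [(array([263., 473.]), 0.73)]
top offcut [(array([282., 196.]), 0.81), (array([183., 403.]), 0.37)]
top blank []
```

View pics/top0.png

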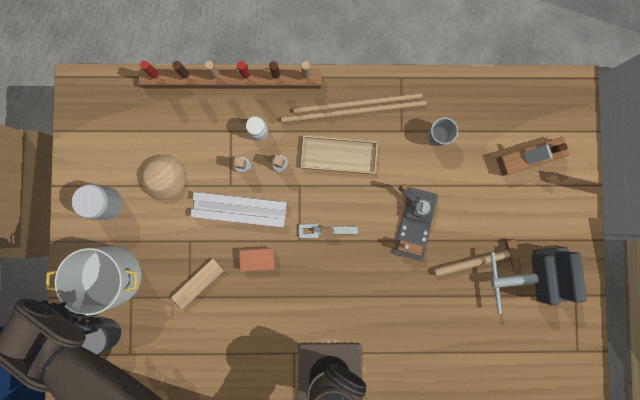

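View pics/scene0.png

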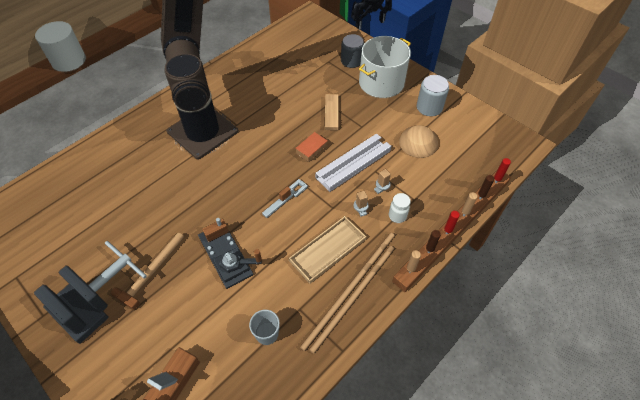

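View pics/wrist0.png

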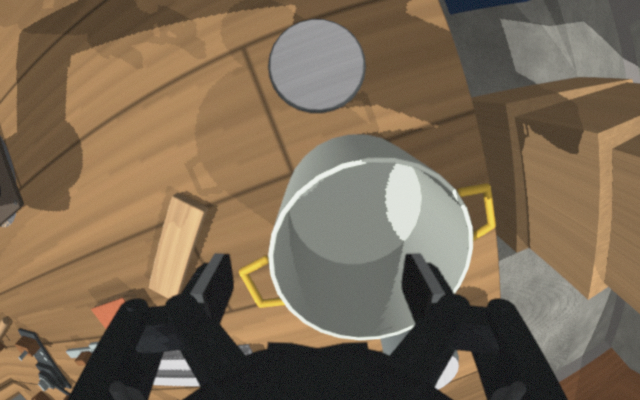

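The pictures show two posts (top 163,244 and 162,279), the rail (209,239), spanner (231,328), station (225,417) and tray (155,340). The hand hangs over a bucket, so I'll lift it first. Rough positions next.

Run:
```python
from h import *
P=lambda a:np.round(a,3)
t={'postA':((155,240),.085),'postB':((155,280),.085),'spanner':((231,328),.0),'eye':((231,309),.0),'spanEndL':((231,299),.012),'spanEndR':((230,358),.012),
'tang':((205,422),.054),'pin':((248,404),.054),'knob':((191,402),.085),'tray':((155,340),0),'railc':((210,239),.03),'blank':((177,163),.03),'glue':((127,257),.09),'block':((260,257),.03),'tin':((131,444),.08)}
for k,(a,z) in t.items(): print(k,P(atz('top',a,z)))
print('tri tang',tri([ray('top',(205,422)),ray('scene',(259,231))]))
print('tri pin',tri([ray('top',(248,404)),ray('scene',(221,216))]))
print('tri knob',tri([ray('top',(191,402)),ray('scene',(250,257))]))
print('tri spanner',tri([ray('top',(231,328)),ray('scene',(201,288))]))
print('tri slot',tri([ray('top',(210,234)),ray('scene',(160,353))]))
print('tri tray',tri([ray('top',(153,341)),ray('scene',(250,326))]))
T=pose();print(T, yaw())
im=cv2.imread('pics/top0.png')[110:290,140:460];cv2.imwrite('pics/topz.png',cv2.resize(im,None,fx=2.5,fy=2.5,interpolation=cv2.INTER_CUBIC))
im=cv2.imread('pics/scene0.png')[120:300,180:460];cv2.imwrite('pics/scz.png',cv2.resize(im,None,fx=2.8,fy=2.8,interpolation=cv2.INTER_CUBIC))
```

```text
postA [0.655 0.26  0.085]
postB [0.655 0.144 0.085]
spanner [0.433 0.003 0.   ]
eye [0.433 0.061 0.   ]
spanEndL [0.434 0.091 0.012]
spanEndR [ 0.436 -0.088  0.012]
tang [ 0.51  -0.275  0.054]
pin [ 0.383 -0.22   0.054]
knob [ 0.55  -0.21   0.085]
tray [ 0.667 -0.035  0.   ]
railc [0.497 0.27  0.03 ]
blank [0.596 0.498 0.03 ]
glue [0.736 0.211 0.09 ]
block [0.348 0.216 0.03 ]
tin [ 0.727 -0.337  0.08 ]
tri tang (array([ 0.51043318, -0.27223783,  0.06167148]), [np.float64(0.0009428739620402022), np.float64(0.0009428739620400365)])
tri pin (array([ 0.38207748, -0.21986001,  0.06525689]), [np.float64(0.002791043757339702), np.float64(0.0027910437573396302)])
tri knob (array([ 0.5516867 , -0.20754914,  0.08490017]), [np.float64(0.0032409772483634213), np.float64(0.003240977248363469)])
tri spanner (array([ 0.43872649,  0.0091269 , -0.01011209]), [np.float64(0.008359842602213176), np.float64(0.008359842602213088)])
tri slot (array([0.49503802, 0.28528301, 0.01244608]), [np.float64(0.003949882004881702), np.float64(0.00394988200488168)])
tri tray (array([ 0.67110311, -0.03728266,  0.01478723]), [np.float64(0.0004694431359242666), np.float64(0.0004694431359242962)])
[[ 1.14456408e-05  3.48331221e-01  9.37371517e-01  2.35095042e-01]
 [ 5.41250899e-06  9.37371517e-01 -3.48331221e-01  6.32724936e-01]
 [-1.00000000e+00  9.06040580e-06  8.84347183e-06  2.31330124e-01]
 [ 0.00000000e+00  0.00000000e+00  0.00000000e+00  1.00000000e+00]] 1.2150060887726095
```

View pics/topz.png

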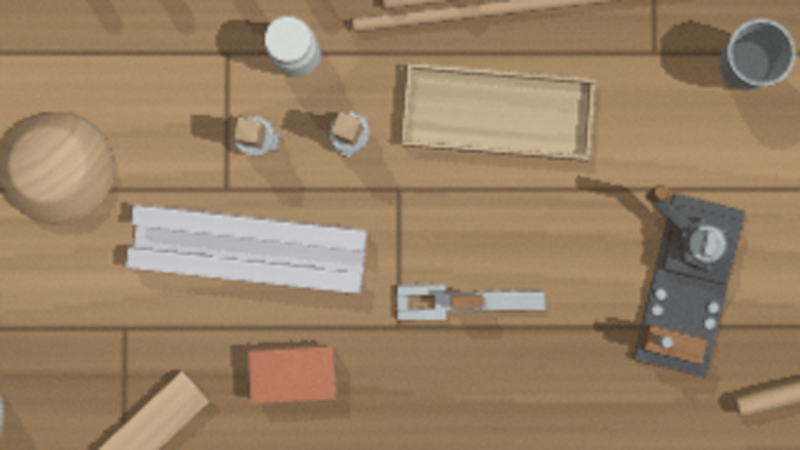

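View pics/scz.png

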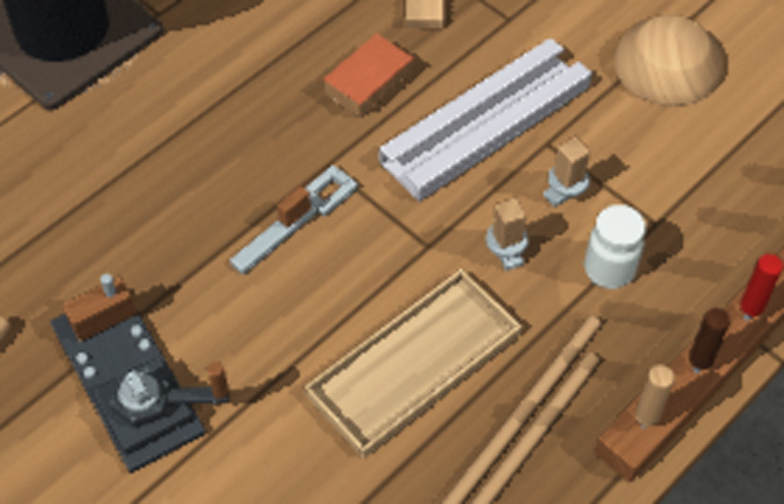

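Everything matches the given geometry: station yaw is about -11°, the lever sits at about 70°, and two posts are present. Lifting clear of the bucket, then moving over the posts.

Emit:
{"method": "arm_command", "body": {
  "increments": [
    [[-5,0,0,0],[-5,0,0,0],[-5,0,0,0],[0,-2,4,0],[0,-2.7,4.9,0],[0,-2.7,4.9,0],[0,-2.7,4.9,0],[0,-2.7,4.9,0],[0,-2.7,4.9,0],[0,-2.7,4.9,0],[0,-2.6,4.9,0],[0,-2.6,4.8,0],[0,-2.6,4.8,0],[0,0,0,0],[0,0,0,0]]
  ]
}}

```text
time: 3.62
eef_pos: [0.5933, 0.2222, 0.3812]
tcp_rot: [0.125, 0.696, -0.125, 0.696]
contact_force: [-0.0, 0.1, 0.3]
opening: 0.998
```

```bash
cat >> h.py <<'E'
def see(cam,qs,T=None):
    for q in qs: print(cam,q,[(np.round(d['at'],1),round(d['conf'],2)) for d in optics.place_of(cam,q)][:4])
E
python3 - <<'E'
from h import *
print(sensors.get_state()['time'],pose().round(3),yaw())
T,im=snap('wrist','w1')
see('wrist',['post0','rail','slot','glue','eye','spanner'])
E
```

```text
3.625 [[-0.001  0.349  0.937  0.593]
 [ 0.     0.937 -0.349  0.222]
 [-1.     0.    -0.001  0.381]
 [ 0.     0.     0.     1.   ]] 1.214562006905416
wrist post0 [(array([158.6, 351.1]), 0.66)]
wrist rail [(array([ 82.8, 328.4]), 0.88), (array([188.4, 289.2]), 0.19)]
wrist slot [(array([ 82. , 326.5]), 0.68)]
wrist glue [(array([220.8, 340.7]), 0.93), (array([223.1,  95.5]), 0.74), (array([ 95.7, 202.2]), 0.25)]
wrist eye [(array([ 95.6, 198.9]), 0.97)]
wrist spanner [(array([106.8, 171.5]), 0.77), (array([285. , 119.9]), 0.38)]
```

View pics/w1.png

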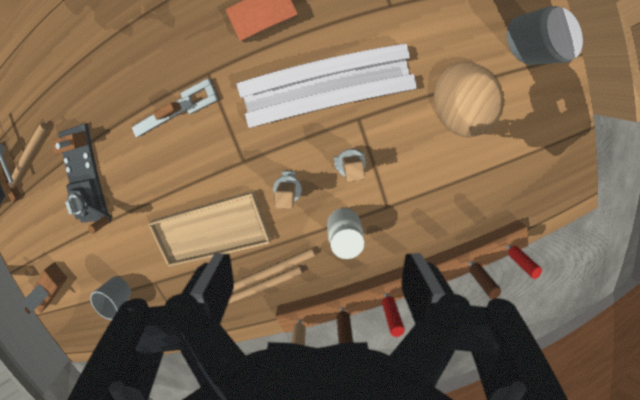

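Wrist view: posts at (160,352) and (188,287), rail at (83,328), spanner upper left. I'll lower the camera for a closer look.

Emit:
{"method": "arm_command", "body": {
  "increments": [
    [[5,0,0,0],[5,0,0,0],[3,0,-1,0],[0,0,0,0],[0,0,0,0]]
  ]
}}

```text
time: 4.6
eef_pos: [0.5851, 0.226, 0.2535]
tcp_rot: [0.125, 0.695, -0.125, 0.697]
contact_force: [1.0, -0.3, 1.1]
opening: 1.0
```

Run:
```python
from h import *
T,im=snap('wrist','w2')
see('wrist',['post0','slot','glue'])
np.save('T2.npy',T); print(T.round(4).tolist())
c=im[40:290,180:500];cv2.imwrite('pics/w2z.png',cv2.resize(c,None,fx=2.4,fy=2.4,interpolation=cv2.INTER_CUBIC))
```

```text
wrist post0 [(array([217.5, 279. ]), 0.84), (array([183.4, 360.3]), 0.57)]
wrist slot [(array([ 84. , 327.5]), 0.57)]
wrist glue [(array([262.4, 350.2]), 0.61), (array([233.7,  30.1]), 0.34)]
[[0.0032, 0.3479, 0.9375, 0.5851], [0.0005, 0.9375, -0.3479, 0.226], [-1.0, 0.0016, 0.0028, 0.2535], [0.0, 0.0, 0.0, 1.0]]
```

View pics/w2z.png

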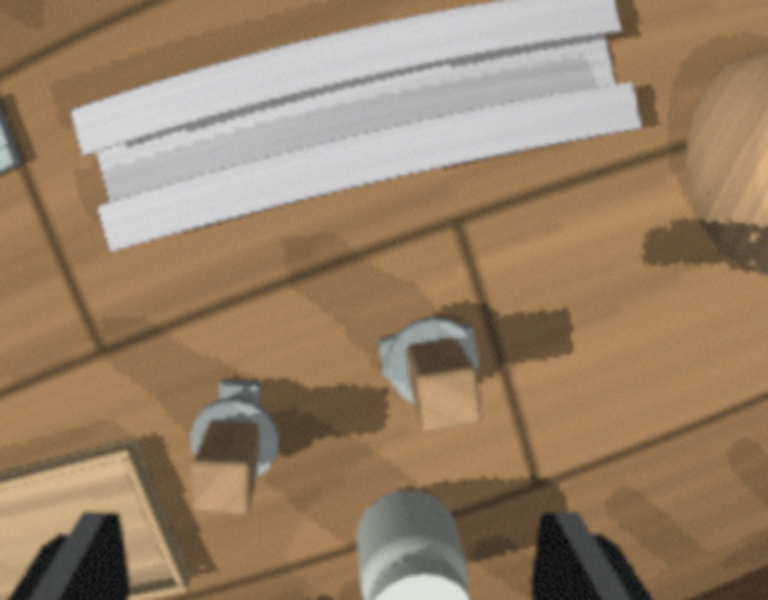

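Run:
```python
from h import *
T=np.load('T2.npy')
f=lambda p,z:atz('wrist',(p[1]/2.4+40,p[0]/2.4+180),z,T)
for n,cs in {'B':[(197,458),(253,463),(247,513),(193,506)],'A':[(413,377),(475,370),(480,422),(422,430)]}.items():
    P=np.array([f(c,.085) for c in cs]);e=np.diff(np.vstack([P,P[:1]]),axis=0)
    print(n,P.mean(0).round(4),np.linalg.norm(e,axis=1).round(4),np.degrees(np.arctan2(e[:,1],e[:,0])).round(1))
print('B head tip',f((238,388),.01)); print('A head',f((386,357),.01))
P=np.array([f(c,.03) for c in [(75,110),(620,30),(640,128),(110,250)]]);print(P.round(4))
e=np.diff(np.vstack([P,P[:1]]),axis=0);print(np.linalg.norm(e,axis=1).round(4),np.degrees(np.arctan2(e[:,1],e[:,0])).round(1),P.mean(0))
Q=np.array([f(c,.03) for c in [(82,153),(610,37),(632,86),(100,207)]]);print(Q.round(4));e=np.diff(np.vstack([Q,Q[:1]]),axis=0);print(np.linalg.norm(e,axis=1).round(4),np.degrees(np.arctan2(e[:,1],e[:,0])).round(1),Q.mean(0))
# top stereo
print(tri([ray('top',(155,240)),ray('wrist',(400/2.4+40,447/2.4+180),T)]))
print(tri([ray('top',(161.0,279)),ray('wrist',(485/2.4+40,222/2.4+180),T)]))
```

```text
B [0.6395 0.1531 0.085 ] [0.0262 0.0267 0.0261 0.0256] [  64.7  -28.9 -117.7  151.2]
A [0.6354 0.2647 0.085 ] [0.0279 0.0252 0.0269 0.0258] [  76.4  -11.2 -102.4  171.1]
B head tip [0.6187439  0.16085989 0.01      ]
A head [0.63021847 0.24303461 0.01      ]
[[0.4482 0.1423 0.03  ]
 [0.5021 0.4136 0.03  ]
 [0.5534 0.4078 0.03  ]
 [0.5215 0.1317 0.03  ]]
[0.2766 0.0516 0.278  0.074 ] [ 78.8  -6.4 -96.6 171.8] [0.50631282 0.27384283 0.03      ]
[[0.47   0.1374 0.03  ]
 [0.5043 0.4069 0.03  ]
 [0.5315 0.4103 0.03  ]
 [0.4992 0.1355 0.03  ]]
[0.2717 0.0274 0.2767 0.0292] [ 82.8   7.1 -96.7 176.3] [0.50125075 0.27255406 0.03      ]
(array([0.66382503, 0.2686677 , 0.01727084]), [np.float64(0.0021608966443357313), np.float64(0.0021608966443357534)])
(array([0.64046865, 0.14909475, 0.07681031]), [np.float64(0.0025262628237715376), np.float64(0.0025262628237717193)])
```

Stem tops fit 28 mm squares to within a couple of mm, and the slot measures 27–29 mm wide at 83°. Moving above post A with the jaws across its head.

Emit:
{"method": "arm_command", "body": {
  "increments": [
    [[2,2.7,1.7,0],[2,2.7,1.7,0],[0,0,0,0.177],[0,0,0,0.177],[0,0,0,0.177],[0,0,0,0.177],[0,0,0,0.177],[0,0,0,0.177],[0,0,0,0.177],[0,0,0,0.177],[0,0,0,0]]
  ]
}}

```text
time: 6.18
eef_pos: [0.6354, 0.2644, 0.2124]
tcp_rot: [0.548, 0.448, -0.547, 0.448]
contact_force: [-0.9, -0.6, -0.2]
opening: 1.001
```

Run:
```python
from h import *
T,im=snap('wrist','w3')
see('wrist',['post0','slot'])
np.save('T3.npy',T); print(T.round(4).tolist(),np.degrees(yaw(T)))
c=im[100:350,160:480];cv2.imwrite('pics/w3z.png',cv2.resize(c,None,fx=2.4,fy=2.4,interpolation=cv2.INTER_CUBIC))
```

```text
wrist post0 [(array([166.8, 317.4]), 0.93), (array([251.8, 337.9]), 0.64)]
wrist slot [(array([187.7, 198.9]), 0.65)]
[[0.0016, 0.9802, -0.1978, 0.6354], [0.0004, -0.1978, -0.9802, 0.2644], [-1.0, 0.0015, -0.0007, 0.2124], [0.0, 0.0, 0.0, 1.0]] -11.408398495189019
```

View pics/w3z.png

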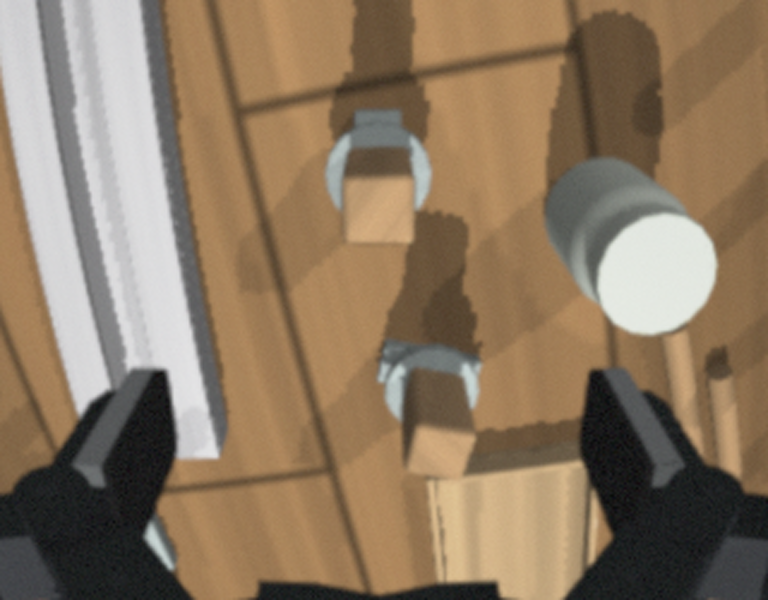

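Run:
```python
from h import *
T=np.load('T3.npy');T2=np.load('T2.npy')
g=lambda p:(p[1]/2.4+100,p[0]/2.4+160)
g2=lambda p:(p[1]/2.4+40,p[0]/2.4+180)
for n,cs,c2 in [('A',[(344,177),(414,177),(414,243),(346,243)],[(475,370),(480,422),(422,430),(413,377)]),('B',[(415,428),(475,432),(466,478),(407,472)],[(247,513),(193,506),(197,458),(253,463)])]:
    P=np.array([atz('wrist',g(c),.085,T) for c in cs]);e=np.diff(np.vstack([P,P[:1]]),axis=0)
    print(n,P.mean(0).round(4),np.linalg.norm(e,axis=1).round(4),np.degrees(np.arctan2(e[:,1],e[:,0])).round(1))
    c=np.mean(cs,0);d=np.mean(c2,0)
    print(' stereo',tri([ray('wrist',g(c),T),ray('wrist',g2(d),T2)]))
    d=P.mean(0)-T[:3,3]; print(' tool delta cm',(T[:3,:3].T@d*100).round(2))
```

```text
A [0.637  0.2649 0.085 ] [0.0261 0.026  0.026  0.026 ] [ -11.4 -100.5  168.6   79.6]
 stereo (array([0.63650808, 0.26453602, 0.08148435]), [np.float64(0.0005595710058005624), np.float64(0.000559571005800686)])
 tool delta cm [12.74  0.13 -0.07]
B [0.6417 0.1515 0.085 ] [0.0262 0.0252 0.0269 0.0239] [ -17.1 -106.9  160.1   71.5]
 stereo (array([0.64086357, 0.15172039, 0.08286252]), [np.float64(0.0014234324626777493), np.float64(0.001423432462677613)])
 tool delta cm [12.73  2.84 10.95]
```

Emit:
{"method": "arm_command", "body": {
  "increments": [
    [[4,0.1,0,0],[4,0,-0.1,0],[4,0,0,0],[3,0,0,0],[1.6,0,0,0],[0,0,0,0],[0,0,0,0]]
  ]
}}

```text
time: 7.2
eef_pos: [0.6373, 0.2655, 0.0472]
tcp_rot: [0.549, 0.447, -0.547, 0.448]
contact_force: [-0.7, 0.6, 0.5]
opening: 0.998
```

Emit:
{"method": "arm_command", "body": {
  "increments": [
    [[0,0,0,0],[0,0,0,0],[0,0,0,0],[0,0,0,0],[0,0,0,0],[0,0,0,0]]
  ],
  "grip": 1.5,
  "grip_force": 50
}}

```text
time: 7.95
eef_pos: [0.6363, 0.2653, 0.0459]
tcp_rot: [0.548, 0.447, -0.547, 0.447]
contact_force: [-1.0, 0.2, 2.5]
opening: 0.322
```

Emit:
{"method": "arm_command", "body": {
  "increments": [
    [[-2,0,0,0],[-3,0,0,0],[-4,0,0,0],[0,0,0,0]]
  ]
}}

```text
time: 8.45
eef_pos: [0.6388, 0.2659, 0.1407]
tcp_rot: [0.551, 0.446, -0.545, 0.449]
contact_force: [0.7, 0.6, -1.8]
opening: 0.32
```

Run:
```python
from h import *
T,im=snap('wrist','w4')
np.save('T4.npy',T); print(T.round(4).tolist(),np.degrees(yaw(T)))
```

```text
[[0.0091, 0.9798, -0.1996, 0.6388], [0.0023, -0.1996, -0.9799, 0.2659], [-1.0, 0.0085, -0.004, 0.1407], [0.0, 0.0, 0.0, 1.0]] -11.513279071299777
```

View pics/w4.png

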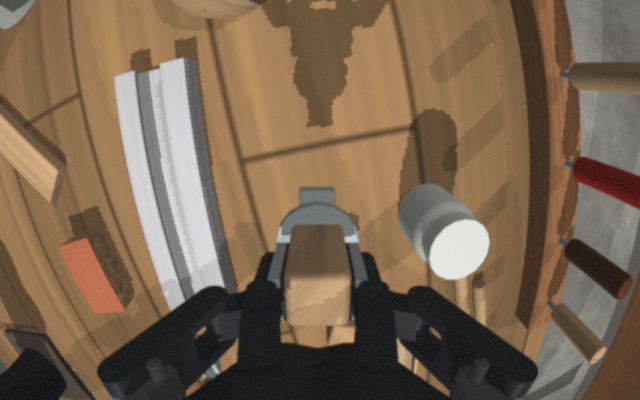

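Post A is held. Now zooming on the rail to fix the slot line.

Run:
```python
import cv2
im=cv2.imread('pics/w4.png');c=im[50:310,100:260];cv2.imwrite('pics/w4z.png',cv2.resize(c[:130],None,fx=4.5,fy=4.5,interpolation=cv2.INTER_CUBIC));cv2.imwrite('pics/w4y.png',cv2.resize(c[130:],None,fx=4.5,fy=4.5,interpolation=cv2.INTER_CUBIC))
```

```text
(no output)
```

View pics/w4z.png

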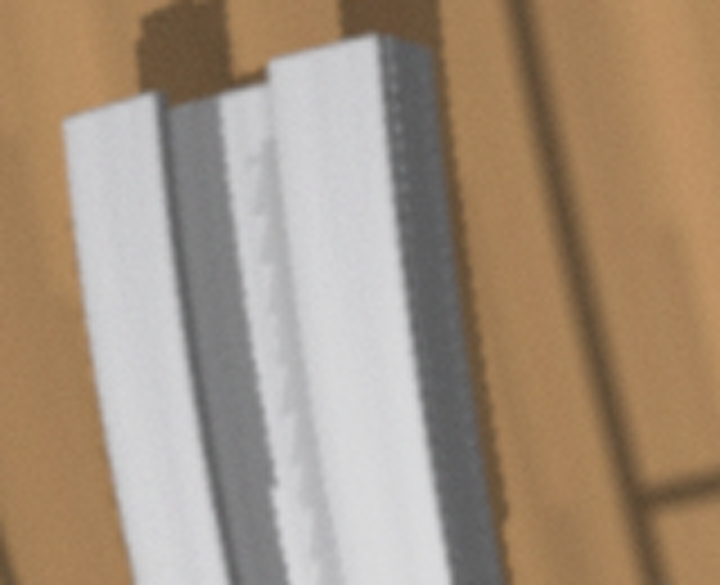

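View pics/w4y.png

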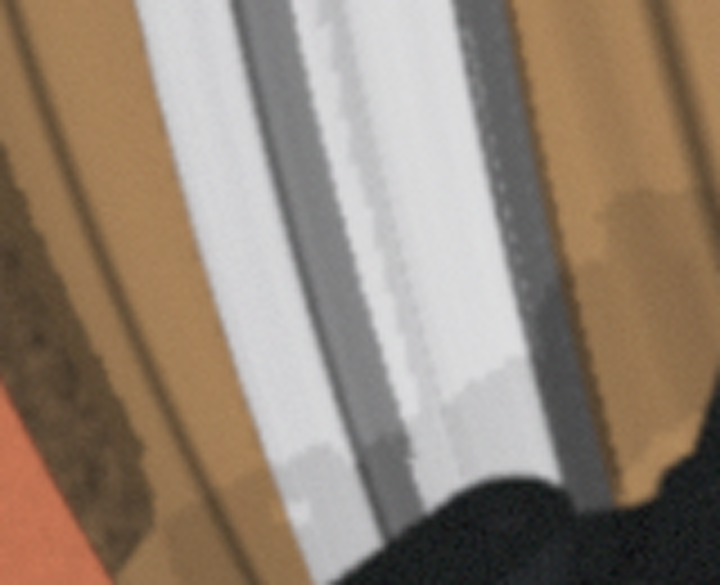

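Run:
```python
from h import *
T=np.load('T4.npy')
S={'oL':([(65,120),(135,580)],[(135,0),(220,320),(310,560)]),'oR':([(380,38),(450,570)],[(455,0),(500,200),(530,350)]),'iL':([(158,95),(225,580)],[(240,20),(300,250),(385,540)]),'iR':([(270,65),(340,580)],[(345,30),(410,280)])}
for k,(a,b) in S.items():
    pix=[(p[1]/4.5+50,p[0]/4.5+100) for p in a]+[(p[1]/4.5+180,p[0]/4.5+100) for p in b]
    P=np.array([atz('wrist',p,.03,T) for p in pix])
    m,c=np.polyfit(P[:,1],P[:,0],1)
    print(k,'yaw',90-np.degrees(np.arctan(m)),'x at y.27',m*.27+c,'resid',(P[:,0]-m*P[:,1]-c).round(4),P[0].round(4))
```

```text
oL yaw 83.73961523867668 x at y.27 0.46324510425301296 resid [ 0.0006 -0.0002 -0.0005 -0.0008  0.0009] [0.4798 0.4152 0.03  ]
oR yaw 83.74322761421473 x at y.27 0.5393748392807711 resid [ 0.0001 -0.0005 -0.0001  0.0008 -0.0004] [0.5544 0.4062 0.03  ]
iL yaw 83.80896017210328 x at y.27 0.48828230014067436 resid [ 0.0002 -0.0017  0.0006  0.0013 -0.0005] [0.5039 0.4119 0.03  ]
iR yaw 83.54322967436285 x at y.27 0.5142845367171506 resid [ 0.0004 -0.0004 -0.0008  0.0008] [0.5304 0.4088 0.03  ]
```

Emit:
{"method": "arm_command", "body": {
  "increments": [
    [[0,-2,-0.8,0],[0,-3,-1,0],[0,-3,-1,0],[0,-3,-1,0],[0,-2.2,-0.9,0],[0,-1,-0.2,0],[0,0,0,-0.091],[0,0,0,0],[0,0,0,0],[0,0,0,0]]
  ]
}}

```text
time: 9.75
eef_pos: [0.5069, 0.3413, 0.1352]
tcp_rot: [-0.527, -0.471, 0.527, -0.471]
contact_force: [-0.4, -0.3, -1.6]
opening: 0.321
```

```bash
cat >> h.py <<'E'
def to(x,y,yawdeg=None,z=None):
    T=pose();d=np.array([x,y,T[2,3] if z is None else z])-T[:3,3]
    out=(T[:3,:3].T@d*100).round(2)
    print('at',T[:3,3].round(4),'yaw',round(np.degrees(yaw(T)),2),'tilt',round(np.degrees(np.arccos(-T[2,0])),2),'need cm',out, 'turn',None if yawdeg is None else round(np.radians((np.degrees(yaw(T))-yawdeg+180)%360-180),3))
E
python3 - <<'E'
from h import *
to(.5092,.3418,-6.3)
T,im=snap('wrist','w5');np.save('T5.npy',T)
E
```

```text
at [0.5069 0.3413 0.1352] yaw -6.37 tilt 0.0 need cm [-0.    0.22 -0.07] turn -0.001
```

View pics/w5.png

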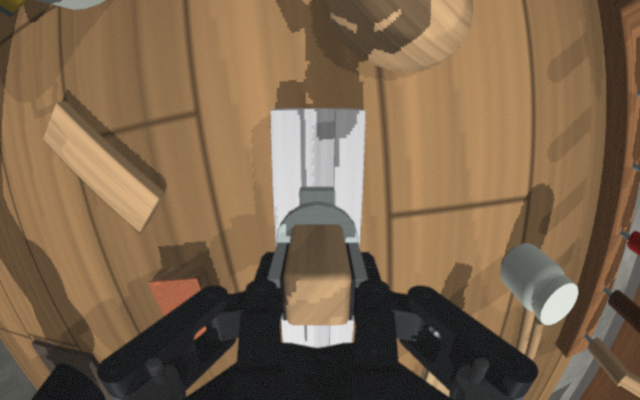

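Run:
```python
import cv2
im=cv2.imread('pics/w5.png');c=im[100:240,255:385];cv2.imwrite('pics/w5z.png',cv2.resize(c,None,fx=4.2,fy=4.2,interpolation=cv2.INTER_CUBIC))
```

```text
(no output)
```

View pics/w5z.png

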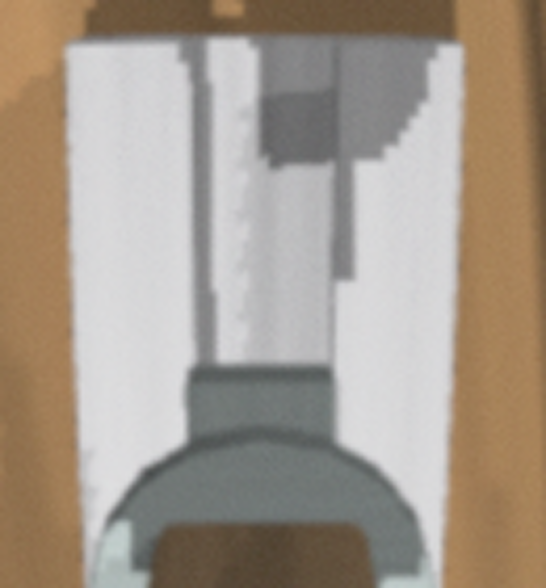

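Relative to the held head (mid col 261.5), the rail mid (265) is only about 0.7 mm to the right. I'll shift 1 mm and descend, watching force.

Emit:
{"method": "arm_command", "body": {
  "increments": [
    [[2,0.1,0,0],[2,0,0,0],[1,0,0,0],[0.5,0,0,0],[0.4,0,0,0],[0.4,0,0,0],[0,0,0,0]]
  ]
}}

```text
time: 10.68
eef_pos: [0.5077, 0.3415, 0.0723]
tcp_rot: [0.527, 0.472, -0.527, 0.472]
contact_force: [0.1, -0.1, -1.8]
opening: 0.322
```

Emit:
{"method": "arm_command", "body": {
  "increments": [
    [[0.4,0,0,0],[0.4,0,0,0],[0.4,0,0,0],[0.4,0,0,0],[0,0,0,0],[0,0,0,0]]
  ]
}}

```text
time: 11.42
eef_pos: [0.5077, 0.3415, 0.0563]
tcp_rot: [0.527, 0.472, -0.527, 0.472]
contact_force: [0.5, 0.7, -1.1]
opening: 0.325
```

Emit:
{"method": "arm_command", "body": {
  "increments": [
    [[0.2,0,0,0],[0,0,0,0],[0,0,0,-0.15],[0,0,0,-0.16],[0,0,0,-0.16],[0,0,0,-0.16],[0,0,0,-0.16],[0,0,0,-0.16],[0,0,0,-0.16],[0,0,0,-0.16],[0,0,0,-0.16],[0,0,0,-0.14],[0,0,0,0],[0,0,0,0]]
  ]
}}

```text
time: 13.18
eef_pos: [0.5077, 0.3414, 0.0544]
tcp_rot: [0.04, 0.706, -0.04, 0.706]
contact_force: [0.5, -0.5, -2.7]
opening: 0.32
```

Emit:
{"method": "arm_command", "body": {
  "increments": [
    [[0,0,0,0],[0,0,0,0],[0,0,0,0],[0,0,0,0],[0,0,0,0]]
  ],
  "grip": 8.5
}}

```text
time: 13.8
eef_pos: [0.5077, 0.3415, 0.0544]
tcp_rot: [0.039, 0.706, -0.039, 0.706]
contact_force: [-0.0, 0.2, 0.9]
opening: 0.996
```

Emit:
{"method": "arm_command", "body": {
  "increments": [
    [[-3,0,0,0],[-4,0,0,0],[-4,0,0,0],[-4,0,0,0],[0,0,0,0],[0,0,0,0]]
  ]
}}

```text
time: 14.55
eef_pos: [0.5071, 0.3412, 0.2034]
tcp_rot: [0.039, 0.706, -0.039, 0.706]
contact_force: [1.1, -0.2, -0.7]
opening: 0.997
```

Run:
```python
from h import *
to(.5077,.3414,83.7)
T,im=snap('wrist','w6');np.save('T6.npy',T)
```

```text
at [0.5071 0.3412 0.2034] yaw 83.65 tilt 0.08 need cm [-0.    0.03  0.06] turn -0.001
```

View pics/w6.png

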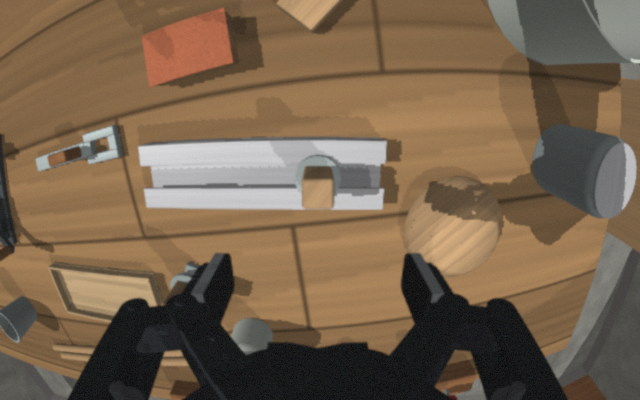

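Post A stands in the rail at (185,318), square. On to post B.

Emit:
{"method": "arm_command", "body": {
  "increments": [
    [[0,-3,2.5,0],[0,-3.6,3.2,0],[0,-3.6,3.2,0],[0,-3.6,3.2,0],[0,-3.6,3.3,0],[0,0,0,0.155],[0,0,0,0.155],[0,0,0,0],[0,0,0,0]]
  ]
}}

```text
time: 15.72
eef_pos: [0.6408, 0.1516, 0.2029]
tcp_rot: [0.147, 0.692, -0.147, 0.691]
contact_force: [0.1, -0.5, 0.0]
opening: 0.996
```

Run:
```python
from h import *
T,im=snap('wrist','w7')
np.save('T7.npy',T); print(T.round(4).tolist(),np.degrees(yaw(T)))
c=im[100:300,220:420];cv2.imwrite('pics/w7z.png',cv2.resize(c,None,fx=3,fy=3,interpolation=cv2.INTER_CUBIC))
```

```text
[[-0.0022, 0.4063, 0.9137, 0.6408], [-0.0002, 0.9137, -0.4063, 0.1516], [-1.0, -0.0011, -0.002, 0.2029], [0.0, 0.0, 0.0, 1.0]] 66.02854732574183
```

View pics/w7z.png

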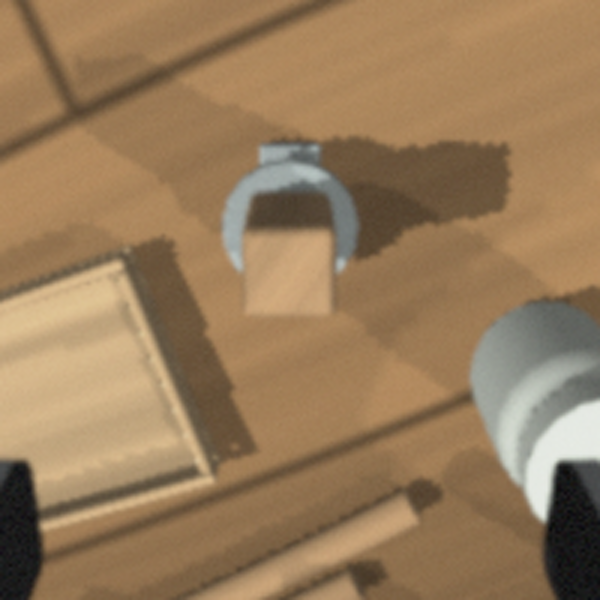

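Emit:
{"method": "arm_command", "body": {
  "increments": [
    [[4,0,0,0],[4,0,0,0],[4,0,0,0],[2.5,0,0,0],[1.2,0,0,0],[0,0,0,0],[0,0,0,0]]
  ]
}}

```text
time: 16.65
eef_pos: [0.6426, 0.1517, 0.049]
tcp_rot: [0.148, 0.691, -0.147, 0.692]
contact_force: [-0.0, -0.2, 0.9]
opening: 0.996
```

Emit:
{"method": "arm_command", "body": {
  "increments": [
    [[0,0,0,0],[0,0,0,0],[0,0,0,0],[0,0,0,0],[0,0,0,0],[0,0,0,0]]
  ],
  "grip": 1.5,
  "grip_force": 50
}}

```text
time: 17.4
eef_pos: [0.6416, 0.1514, 0.0477]
tcp_rot: [0.148, 0.691, -0.148, 0.692]
contact_force: [-0.5, -1.0, 1.9]
opening: 0.322
```

Emit:
{"method": "arm_command", "body": {
  "increments": [
    [[-2,0,0,0],[-3,0,0,0],[-4,0,0,0],[0,0,0,0],[0,0,0,0]]
  ]
}}

```text
time: 18.02
eef_pos: [0.6407, 0.1515, 0.1365]
tcp_rot: [0.148, 0.692, -0.148, 0.691]
contact_force: [-0.0, 0.8, -2.1]
opening: 0.324
```

Run:
```python
from h import *
to(.4923,.2022,-6.3)
```

```text
at [0.6407 0.1515 0.1365] yaw 65.89 tilt 0.08 need cm [  0.02  -1.43 -15.62] turn 1.26
```

Emit:
{"method": "arm_command", "body": {
  "increments": [
    [[0,-0.2,-3,0],[0,-0.4,-4,0],[0,-0.4,-4,0],[0,-0.4,-3.6,0],[0,0,-1,0],[0,0,0,0.18],[0,0,0,0.18],[0,0,0,0.18],[0,0,0,0.18],[0,0,0,0.18],[0,0,0,0.18],[0,0,0,0.18],[0,0,0,0],[0,0,0,0],[0,0,0,0]]
  ]
}}

```text
time: 19.9
eef_pos: [0.4934, 0.2024, 0.1371]
tcp_rot: [-0.526, -0.472, 0.527, -0.472]
contact_force: [-0.3, -0.3, -3.1]
opening: 0.321
```

Run:
```python
from h import *
to(.4923,.2022,-6.3)
T,im=snap('wrist','w8');np.save('T8.npy',T)
c=im[40:250,235:405];cv2.imwrite('pics/w8z.png',cv2.resize(c,None,fx=2.8,fy=2.8,interpolation=cv2.INTER_CUBIC))
```

```text
at [0.4934 0.2024 0.1371] yaw -6.23 tilt 0.02 need cm [ 0.   -0.11  0.03] turn 0.001
```

View pics/w8z.png

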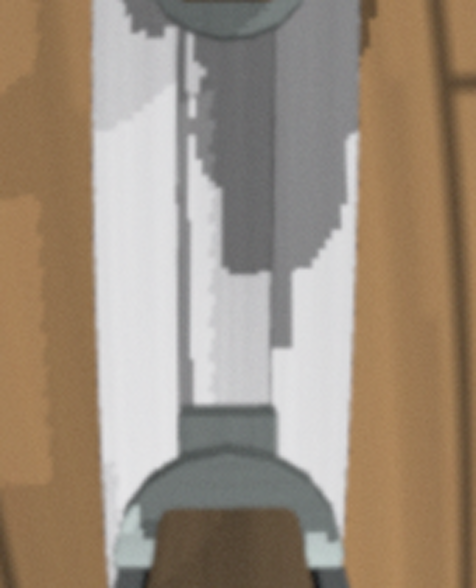

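Emit:
{"method": "arm_command", "body": {
  "increments": [
    [[2,-0.1,0,0],[2,0,0,0],[1,0,0,0],[0.5,0,0,0],[0.4,0,0,0],[0.4,0,0,0],[0,0,0,0]]
  ]
}}

```text
time: 20.82
eef_pos: [0.4923, 0.2025, 0.0743]
tcp_rot: [-0.527, -0.472, 0.527, -0.472]
contact_force: [-0.5, 0.2, -1.9]
opening: 0.319
```

Emit:
{"method": "arm_command", "body": {
  "increments": [
    [[0.4,0,0,0],[0.4,0,0,0],[0.4,0,0,0],[0.4,0,0,0],[0.2,0,0,0],[0,0,0,0],[0,0,0,0]]
  ]
}}

```text
time: 21.7
eef_pos: [0.4925, 0.2026, 0.0564]
tcp_rot: [0.527, 0.472, -0.527, 0.472]
contact_force: [-0.5, 1.0, -2.1]
opening: 0.321
```

Emit:
{"method": "arm_command", "body": {
  "increments": [
    [[0,0,0,-0.15],[0,0,0,-0.16],[0,0,0,-0.16],[0,0,0,-0.16],[0,0,0,-0.16],[0,0,0,-0.16],[0,0,0,-0.16],[0,0,0,-0.16],[0,0,0,-0.16],[0,0,0,-0.14],[0,0,0,0],[0,0,0,0]]
  ]
}}

```text
time: 23.2
eef_pos: [0.4924, 0.2025, 0.0564]
tcp_rot: [0.04, 0.706, -0.04, 0.706]
contact_force: [-0.1, 0.8, -2.1]
opening: 0.32
```

Emit:
{"method": "arm_command", "body": {
  "increments": [
    [[0,0,0,0],[0,0,0,0],[0,0,0,0],[0,0,0,0],[0,0,0,0]]
  ],
  "grip": 8.5
}}

```text
time: 23.82
eef_pos: [0.4924, 0.2025, 0.0564]
tcp_rot: [0.039, 0.706, -0.039, 0.706]
contact_force: [0.7, -0.6, -0.1]
opening: 0.991
```

Emit:
{"method": "arm_command", "body": {
  "increments": [
    [[-3,0,0,0],[-4,0,0,0],[-5,0,0,0],[-5,0,0,0],[-3,0,0,0],[0,0,0,0],[0,0,0,0]]
  ]
}}

```text
time: 24.7
eef_pos: [0.4916, 0.2024, 0.2548]
tcp_rot: [0.039, 0.707, -0.039, 0.705]
contact_force: [-0.4, 0.5, -0.2]
opening: 0.991
```

Run:
```python
from h import *
to(.4925,.2026,83.7)
T,im=snap('wrist','w9');np.save('T9.npy',T)
see('wrist',['spanner','eye','tang','pin','post0'])
```

```text
at [0.4916 0.2024 0.2548] yaw 83.65 tilt 0.13 need cm [-0.    0.03  0.09] turn -0.001
wrist spanner [(array([138.8, 170. ]), 0.79)]
wrist eye [(array([133.1, 207.3]), 0.72), (array([165.2, 422.6]), 0.58)]
wrist tang [(array([216.5,  36.1]), 0.6)]
wrist pin [(array([145.4,  37.3]), 0.92), (array([203.8,  52.8]), 0.16)]
wrist post0 [(array([165.9, 425.5]), 0.65), (array([162.8, 319.6]), 0.63)]
```

View pics/w9.png

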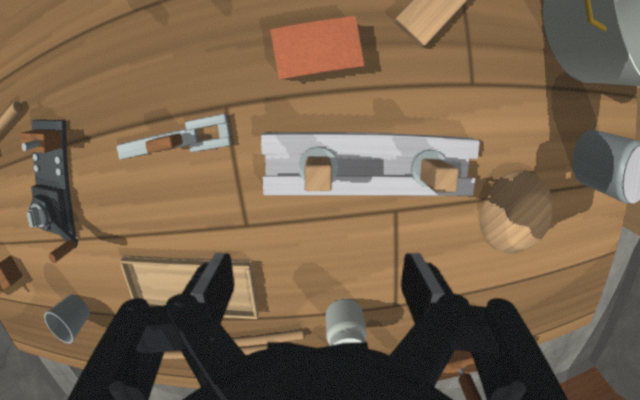

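Both posts stand square in the rail ((165,318) and (165,425)); no third one is visible. Next, the spanner at about (139,170).

Emit:
{"method": "arm_command", "body": {
  "increments": [
    [[0,-4,-0.5,0],[0,-5,-0.6,0],[0,-5,-0.6,0],[0,-4,-0.5,0],[1,-1,-0.2,0.18],[1,0,0,0.18],[1,0,0,0.18],[0,0,0,0.18],[0,0,0,0.18],[0,0,0,0.18],[0,0,0,0.18],[0,0,0,0.18],[0,0,0,0],[0,0,0,0]]
  ]
}}

```text
time: 26.75
eef_pos: [0.4474, 0.0164, 0.2261]
tcp_rot: [0.494, 0.506, -0.494, 0.506]
contact_force: [0.4, -0.6, -0.2]
opening: 0.995
```

Run:
```python
from h import *
to(.44,.005,0)
T,im=snap('wrist','w10');np.save('T10.npy',T)
see('wrist',['spanner','eye'])
c=im[0:300,180:460];cv2.imwrite('pics/w10z.png',cv2.resize(c,None,fx=2,fy=2,interpolation=cv2.INTER_CUBIC))
```

```text
at [0.4474 0.0164 0.2261] yaw 1.29 tilt 0.02 need cm [ 0.   -0.77  1.12] turn 0.023
wrist spanner [(array([169.7, 302.6]), 0.76)]
wrist eye [(array([126.2, 309. ]), 0.84)]
```

View pics/w10z.png

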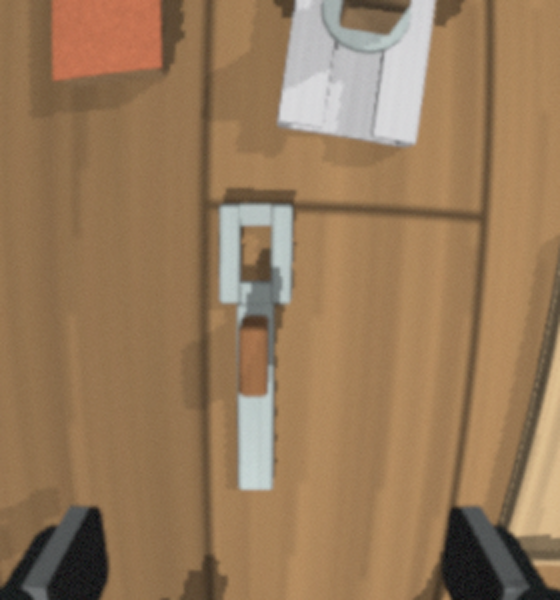

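Run:
```python
from h import *
T=np.load('T10.npy')
g=lambda p,z:atz('wrist',(p[1]/2.,p[0]/2.+180),z,T)
fin=np.array([g(p,.048) for p in [(242,327),(268,326),(266,394),(241,394)]]);print('fin',fin.mean(0).round(4),fin.round(4))
hd=np.array([g(p,.012) for p in [(220,205),(293,205),(291,303),(220,302)]]);print('head',hd.mean(0).round(4),hd.round(4))
he=np.array([g(p,.012) for p in [(238,489),(272,489)]]);print('hend',he.round(4))
a=hd.mean(0)-he.mean(0);print('dist head-end',np.linalg.norm(a),'yaw',np.degrees(np.arctan2(a[1],a[0])))
print('eye',g((257,253),.006))
```

```text
fin [0.4372 0.0099 0.048 ] [[ 0.4305  0.0282  0.048 ]
 [ 0.4441  0.029   0.048 ]
 [ 0.4438 -0.0087  0.048 ]
 [ 0.4303 -0.009   0.048 ]]
head [0.4361 0.0637 0.012 ] [[0.4152 0.0916 0.012 ]
 [0.4565 0.0924 0.012 ]
 [0.457  0.0355 0.012 ]
 [0.4157 0.0352 0.012 ]]
hend [[ 0.4268 -0.0852  0.012 ]
 [ 0.4487 -0.0846  0.012 ]]
dist head-end 0.14854416299084314 yaw 90.63461442232963
eye [0.43658335 0.06367551 0.006     ]
```

Spanner geometry checks out (head to handle end 148.5 mm against 150). Grasping the fin.

Emit:
{"method": "arm_command", "body": {
  "increments": [
    [[4,-0.5,0.3,0.012],[4,-0.5,0.3,0],[4,0,0,0],[4,0,0,0],[2,0,0,0],[0,0,0,0],[0,0,0,0]]
  ]
}}

```text
time: 27.78
eef_pos: [0.4385, 0.01, 0.0473]
tcp_rot: [0.498, 0.502, -0.498, 0.503]
contact_force: [0.1, 0.4, -0.0]
opening: 0.991
```

Run:
```python
from h import *
to(.4372,.0099,.6,.018);print(sensors.get_state()['qpos'].round(2))
T,im=snap('wrist','w11');np.save('T11.npy',T)
```

```text
at [0.4385 0.01   0.0473] yaw 0.48 tilt 0.1 need cm [ 2.93 -0.13  0.01] turn -0.002
[-0.21  0.01  2.27 -0.    0.86 -0.22]
```

View pics/w11.png

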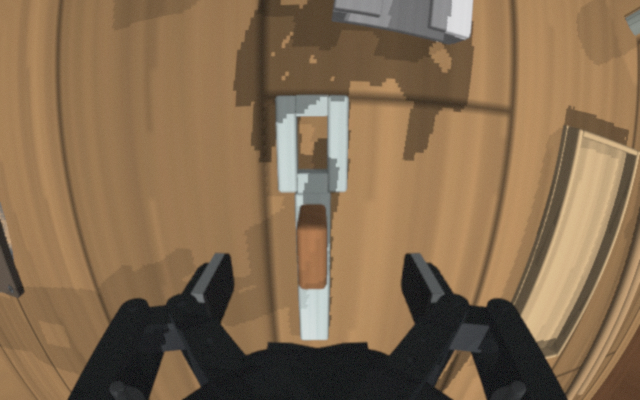

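Emit:
{"method": "arm_command", "body": {
  "increments": [
    [[1.5,-0.1,0,0],[1.4,0,0,0],[0,0,0,0],[0,0,0,0]]
  ]
}}

```text
time: 28.32
eef_pos: [0.4365, 0.0102, 0.0171]
tcp_rot: [0.498, 0.502, -0.498, 0.502]
contact_force: [-0.3, -0.1, -0.6]
opening: 0.999
```

Emit:
{"method": "arm_command", "body": {
  "increments": [
    [[0,0,0,0],[0,0,0,0],[0,0,0,0],[0,0,0,0],[0,0,0,0],[0,0,0,0],[0,0,0,0]]
  ],
  "grip": 0.5,
  "grip_force": 60
}}

```text
time: 29.2
eef_pos: [0.4369, 0.0101, 0.0176]
tcp_rot: [0.498, 0.502, -0.498, 0.502]
contact_force: [0.0, -0.4, 2.4]
opening: 0.174
```

Emit:
{"method": "arm_command", "body": {
  "increments": [
    [[-2,0,0,0],[-4,0,0,0],[-4,0,0,0],[-4,0,0,0],[0,0,0,0],[0,0,0,0]]
  ]
}}

```text
time: 29.95
eef_pos: [0.435, 0.0105, 0.1551]
tcp_rot: [0.497, 0.503, -0.499, 0.501]
contact_force: [-0.5, 0.9, -3.8]
opening: 0.173
```

Run:
```python
from h import *
to(.456,-.263,-101.4)
T,im=snap('wrist','w12');np.save('T12.npy',T)
see('wrist',['tang','pin','knob','eye'])
c=im[0:300,0:400];cv2.imwrite('pics/w12z.png',cv2.resize(im,None,fx=1.25,fy=1.25,interpolation=cv2.INTER_CUBIC))
```

```text
at [0.435  0.0105 0.1551] yaw 0.46 tilt 0.22 need cm [-0.03  1.88 27.37] turn 1.778
wrist tang []
wrist pin []
wrist knob [(array([390.5, 425.4]), 0.6)]
wrist eye []
```

View pics/w12z.png

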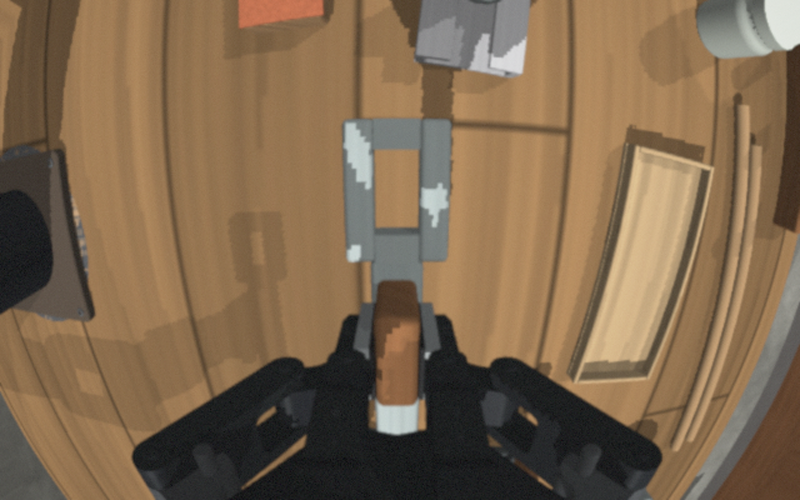

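Emit:
{"method": "arm_command", "body": {
  "increments": [
    [[0,0.2,3,0],[0,0.3,4,0],[0,0.3,4,0],[0,0.3,4,0],[0,0.3,4,0],[0,0.3,4,0],[0,0.2,3.4,0],[0,0,1,0],[0,0,0,0]]
  ]
}}

```text
time: 31.32
eef_pos: [0.4574, -0.2635, 0.1565]
tcp_rot: [0.498, 0.502, -0.498, 0.501]
contact_force: [0.3, 0.8, -2.5]
opening: 0.177
```

Emit:
{"method": "arm_command", "body": {
  "increments": [
    [[0,0,0,0.15],[0,0,0,0.18],[0,0,0,0.18],[0,0,0,0.18],[0,0,0,0.18],[0,0,0,0.18],[0,0,0,0.18],[0,0,0,0.18],[0,0,0,0.18],[0,0,0,0.18],[0,0,0,0],[0,0,0,0],[0,0,0,0]]
  ]
}}

```text
time: 32.95
eef_pos: [0.4578, -0.2633, 0.1573]
tcp_rot: [-0.704, 0.067, 0.704, 0.067]
contact_force: [0.0, 0.4, -4.0]
opening: 0.177
```

Run:
```python
from h import *
to(.456,-.263,-101.4)
T,im=snap('wrist','w13');np.save('T13.npy',T)
see('wrist',['tang','pin','knob','eye','station'])
cv2.imwrite('pics/w13z.png',cv2.resize(im,None,fx=1.25,fy=1.25,interpolation=cv2.INTER_CUBIC))
cv2.imwrite('pics/w13y.png',cv2.resize(im[60:260,210:430],None,fx=3,fy=3,interpolation=cv2.INTER_CUBIC))
```

```text
at [ 0.4578 -0.2633  0.1573] yaw -100.85 tilt 0.02 need cm [0.   0.01 0.18] turn 0.01
wrist tang [(array([139.4, 322.1]), 0.67)]
wrist pin []
wrist knob [(array([ 82.4, 220.9]), 0.82)]
wrist eye []
wrist station [(array([132.1, 320.9]), 0.83)]
```

View pics/w13z.png

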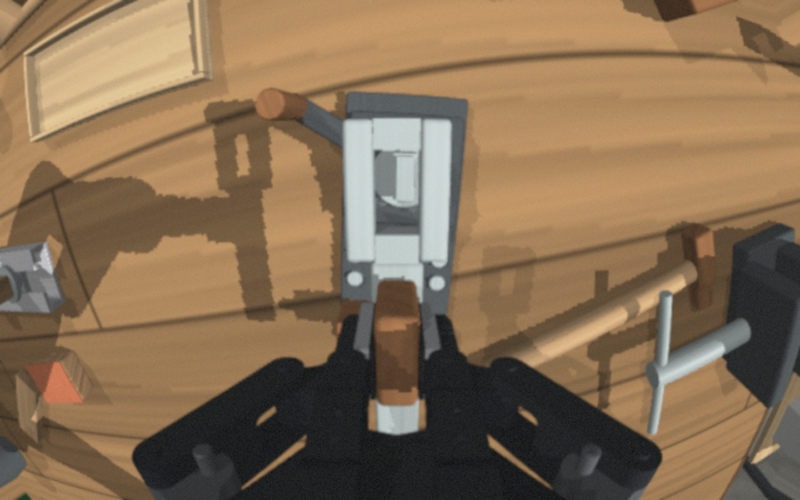

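View pics/w13y.png

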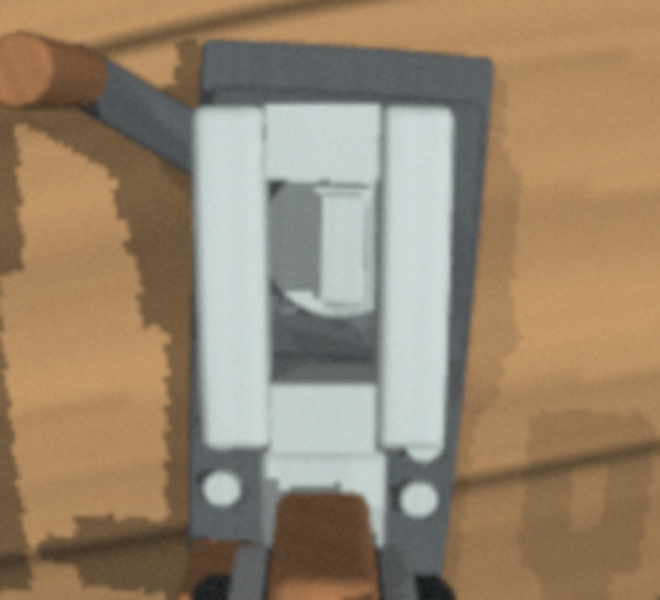

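Run:
```python
from h import *
T=np.load('T13.npy')
g=lambda p,z:atz('wrist',(p[1]/3.+60,p[0]/3.+210),z,T)
def ang(a):return np.degrees(np.arctan2(a[1],a[0])).round(2)
tg=np.array([g(p,.074) for p in [(323,195),(365,195),(362,303),(320,300)]]);print('tang top',tg.mean(0).round(4),'sides',[np.linalg.norm(tg[i]-tg[i-1]).round(4) for i in range(4)],'yaw',ang(tg[0]-tg[3]),ang(tg[1]-tg[2]))
L=[g((205,45),.012),g((190,540),.012)];Rr=[g((492,60),.012),g((447,560),.012)]
print('plate edges yaw',ang(L[0]-L[1]),ang(Rr[0]-Rr[1]),'width',np.linalg.norm(L[0]-Rr[0]),'front dir',ang(Rr[0]-L[0]))
print('front mid',(L[0]+Rr[0])/2)
b=[g((222,488),.018),g((418,500),.018)];print('bolts dir',ang(b[1]-b[0]),(b[0]+b[1])/2)
# eye in tool frame
zt=T[2,3]-.0176+.012
ey=np.array([g(p,zt) for p in [(267,181),(380,181),(376,383),(271,383)]])
t=(np.linalg.inv(T)@np.c_[ey,np.ones(4)].T).T;print('eye corners tool',t.round(4).tolist(),t.mean(0).round(4))
hd=np.array([g(p,zt) for p in [(195,108),(453,108),(443,450),(205,448)]]);t=(np.linalg.inv(T)@np.c_[hd,np.ones(4)].T).T;print('head tool',t.round(4).tolist(),t.mean(0).round(4))
```

```text
tang top [ 0.5041 -0.2773  0.074 ] sides [np.float64(0.026), np.float64(0.0101), np.float64(0.0267), np.float64(0.0104)] yaw -12.4 -11.83
plate edges yaw -14.32 -13.61 width 0.08743307345693538 front dir -103.44
front mid [ 0.55529996 -0.29027335  0.012     ]
bolts dir -104.56 [ 0.41773288 -0.25515158  0.018     ]
eye corners tool [[0.0056, -0.0085, -0.0703, 1.0], [0.0056, 0.0093, -0.0703, 1.0], [0.0056, 0.0092, -0.0371, 1.0], [0.0056, -0.0082, -0.037, 1.0]] [ 5.60e-03  5.00e-04 -5.37e-02  1.00e+00]
head tool [[0.0056, -0.0197, -0.0821, 1.0], [0.0056, 0.0207, -0.0822, 1.0], [0.0056, 0.0208, -0.0252, 1.0], [0.0056, -0.0196, -0.0255, 1.0]] [ 5.60e-03  5.00e-04 -5.38e-02  1.00e+00]
```

Emit:
{"method": "arm_command", "body": {
  "increments": [
    [[1.5,0.2,0.6,0],[1.5,0,0,0.041],[1,0,0,0],[0.5,0,0,0],[0,0,0,0],[0,0,0,0],[0,0,0,0]]
  ]
}}

```text
time: 34.12
eef_pos: [0.4519, -0.2647, 0.113]
tcp_rot: [0.703, -0.082, -0.702, -0.082]
contact_force: [-0.1, 0.7, -4.1]
opening: 0.183
```

Run:
```python
from h import *
to(.4518,-.2646,-103.2)
T,im=snap('wrist','w14');np.save('T14.npy',T)
cv2.imwrite('pics/w14y.png',cv2.resize(im[60:260,210:430],None,fx=3,fy=3,interpolation=cv2.INTER_CUBIC))
```

```text
at [ 0.4519 -0.2647  0.113 ] yaw -103.29 tilt 0.07 need cm [-0.   -0.01  0.01] turn -0.002
```

View pics/w14y.png

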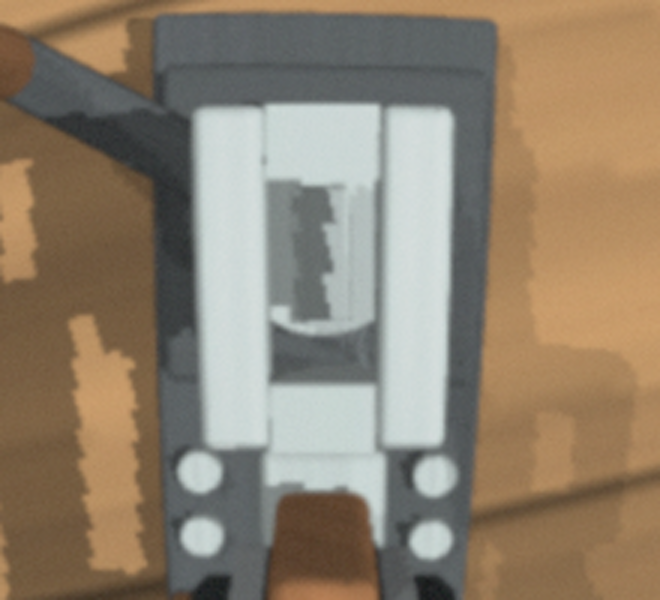

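Run:
```python
import cv2,numpy as np
im=cv2.imread('pics/w14.png');c=im[112:195,290:345].astype(float)
c=np.clip((c-60)*1.4,0,255).astype('uint8');cv2.imwrite('pics/w14x.png',cv2.resize(c,None,fx=7,fy=7,interpolation=cv2.INTER_CUBIC))
```

```text
(no output)
```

View pics/w14x.png

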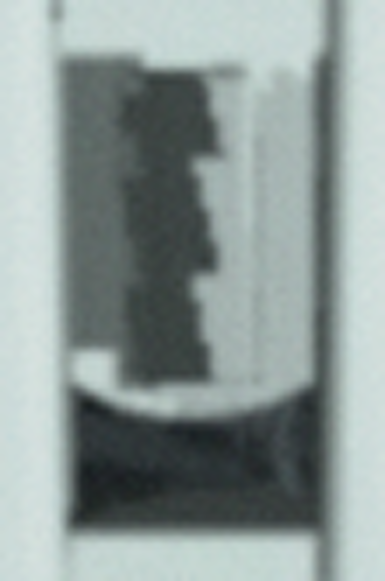

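Run:
```python
from h import *
T=np.load('T14.npy');I=np.linalg.inv(T)
g=lambda p,z:atz('wrist',(p[1]/7.+112,p[0]/7.+290),z,T)
loc=lambda P:(I[:3,:3]@P+I[:3,3])
ang=lambda a:np.degrees(np.arctan2(a[1],a[0])).round(2)
tg=np.array([g(p,.074) for p in [(128,72),(247,72),(252,383),(122,383)]])
print('tang',tg.mean(0).round(4),'tool',loc(tg.mean(0)).round(4),ang(tg[0]-tg[3]),ang(tg[1]-tg[2]),[np.linalg.norm(tg[i]-tg[i-1]).round(4) for i in range(4)])
zt=T[2,3]-.0176+.012
ey=np.array([loc(g(p,zt)) for p in [(60,62),(325,62),(318,528),(70,528)]]);print('eye',ey.mean(0).round(4),np.ptp(ey,axis=0))
h=lambda p,z:atz('wrist',(p[1]/3.+60,p[0]/3.+210),z,T)
L=[h((155,18),.012),h((497,22),.012)];print('plate front mid',np.mean(L,0),ang(L[1]-L[0])+90)
b=[(h(p,.016)) for p in [(200,472),(433,475),(202,537),(431,540)]];m=(b[0]+b[1])/2
print('bolt mid',m,ang(b[1]-b[0])+90,'axis dir',ang(np.mean(L,0)-m))
u=np.mean(L,0)-m;u/=np.linalg.norm(u);print('axis from plate',np.mean(L,0)-u*.055)
```

```text
tang [ 0.504  -0.2769  0.074 ] tool [ 0.039  -0.0002 -0.0535] -14.66 -12.0 [np.float64(0.0266), np.float64(0.0098), np.float64(0.0265), np.float64(0.0111)]
eye [ 0.0057  0.0003 -0.0536] [4.75155465e-05 1.78874742e-02 3.29002428e-02]
plate front mid [ 0.55558688 -0.29042001  0.012     ] -13.849999999999994
bolt mid [ 0.43640095 -0.25977351  0.016     ] -13.980000000000004 axis dir -14.42
axis from plate [ 0.50234774 -0.27673053  0.01378676]
```

Tang (tool y −0.2, z −53.5 mm) and eye (+0.4, −53.6 mm) coincide within 1 mm and the yaw agrees. Lowering.

Emit:
{"method": "arm_command", "body": {
  "increments": [
    [[1,-0.05,0.05,0],[0.8,0,0,0],[0.4,0,0,0],[0.3,0,0,0],[0.3,0,0,0],[0,0,0,0]]
  ]
}}

```text
time: 34.92
eef_pos: [0.4511, -0.2638, 0.0842]
tcp_rot: [-0.702, 0.082, 0.702, 0.082]
contact_force: [-0.1, -0.5, -3.5]
opening: 0.176
```

Emit:
{"method": "arm_command", "body": {
  "increments": [
    [[0.3,0,0,0],[0.3,0,0,0],[0,0,0,0]]
  ]
}}

```text
time: 35.3
eef_pos: [0.4509, -0.2637, 0.078]
tcp_rot: [-0.702, 0.082, 0.703, 0.082]
contact_force: [0.7, 0.2, -3.7]
opening: 0.176
```

Emit:
{"method": "arm_command", "body": {
  "increments": [
    [[0.3,0,0,0],[0.2,0,0,0],[0.1,0,0,0],[0,0,0,0],[0,0,0,0]]
  ]
}}

```text
time: 35.92
eef_pos: [0.4512, -0.2639, 0.0724]
tcp_rot: [0.702, -0.082, -0.702, -0.082]
contact_force: [-0.6, 0.5, -3.5]
opening: 0.178
```

Run:
```python
from h import *
T,im=snap('wrist','w15');np.save('T15.npy',T)
cv2.imwrite('pics/w15y.png',cv2.resize(im[60:260,210:430],None,fx=3,fy=3,interpolation=cv2.INTER_CUBIC))
```

```text
(no output)
```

View pics/w15y.png

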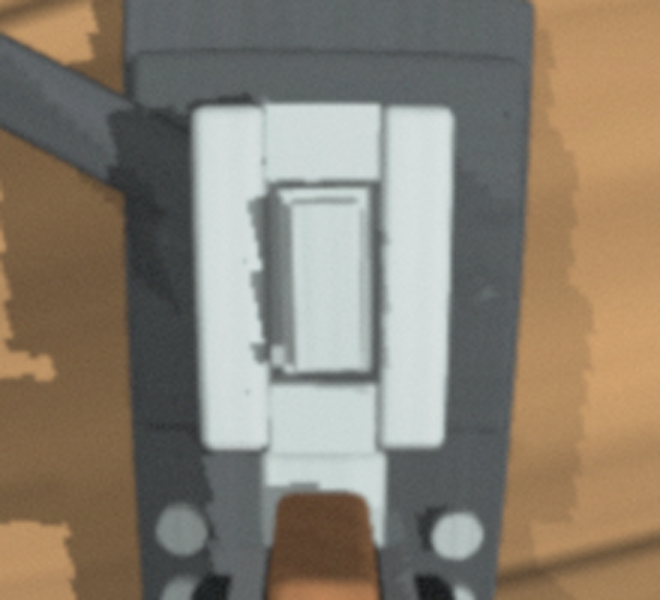

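The tang stands inside the eye and the spanner is nearly down. Lowering the last millimetre and releasing.

Emit:
{"method": "arm_command", "body": {
  "increments": [
    [[0.1,0,0,0],[0,0,0,0]]
  ]
}}

```text
time: 36.22
eef_pos: [0.4513, -0.264, 0.0716]
tcp_rot: [0.702, -0.082, -0.702, -0.082]
contact_force: [0.2, 0.6, -1.6]
opening: 0.177
```

Emit:
{"method": "arm_command", "body": {
  "increments": [
    [[0,0,0,0],[0,0,0,0],[0,0,0,0],[0,0,0,0],[0,0,0,0]]
  ],
  "grip": 8.5
}}

```text
time: 36.85
eef_pos: [0.4512, -0.2639, 0.0714]
tcp_rot: [0.702, -0.082, -0.702, -0.082]
contact_force: [0.5, 0.0, 1.0]
opening: 0.995
```

Emit:
{"method": "arm_command", "body": {
  "increments": [
    [[-3,0,0,0],[-4,0,0,0],[-4,0,0,0],[-3,0,0,0],[0,0,0,0],[0,0,0,0]]
  ]
}}

```text
time: 37.6
eef_pos: [0.4506, -0.2634, 0.21]
tcp_rot: [-0.702, 0.082, 0.703, 0.082]
contact_force: [0.1, -0.3, -0.2]
opening: 0.995
```

Run:
```python
from h import *
T,im=snap('wrist','w16');np.save('T16.npy',T);print(T.round(4).tolist())
see('wrist',['knob','pin','eye','tang','spanner'])
```

```text
[[-0.0015, -0.2302, -0.9732, 0.4506], [0.0013, -0.9732, 0.2302, -0.2634], [-1.0, -0.0009, 0.0017, 0.21], [0.0, 0.0, 0.0, 1.0]]
wrist knob [(array([ 79.7, 233.1]), 0.68)]
wrist pin [(array([244.8, 292.5]), 0.75), (array([222.6,   4.9]), 0.43), (array([216.8,  42.8]), 0.17)]
wrist eye [(array([124.5, 318.9]), 0.63), (array([288.5,  77.1]), 0.6), (array([218.8,  42. ]), 0.39)]
wrist tang [(array([125.5, 317.3]), 0.66)]
wrist spanner [(array([179.2, 314.1]), 0.64), (array([125.4, 320.6]), 0.54)]
```

View pics/w16.png

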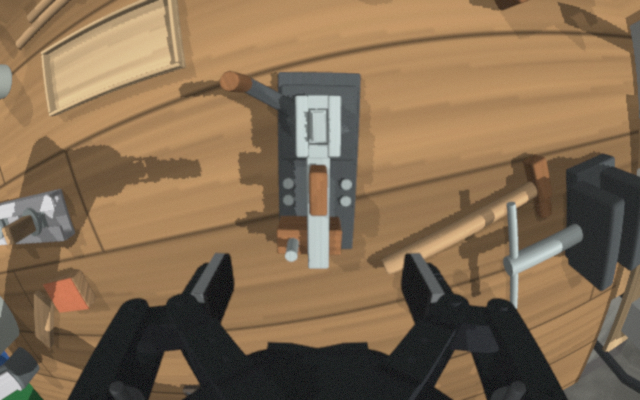

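Spanner seated (eye over the tang at (125,318)), handle beside the pin (255,291). Measuring the knob from several views.

Run:
```python
from h import *
im=cv2.imread('pics/w16.png');cv2.imwrite('pics/w16k.png',cv2.resize(im[55:255,200:370],None,fx=3,fy=3,interpolation=cv2.INTER_CUBIC))
```

```text
(no output)
```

View pics/w16k.png

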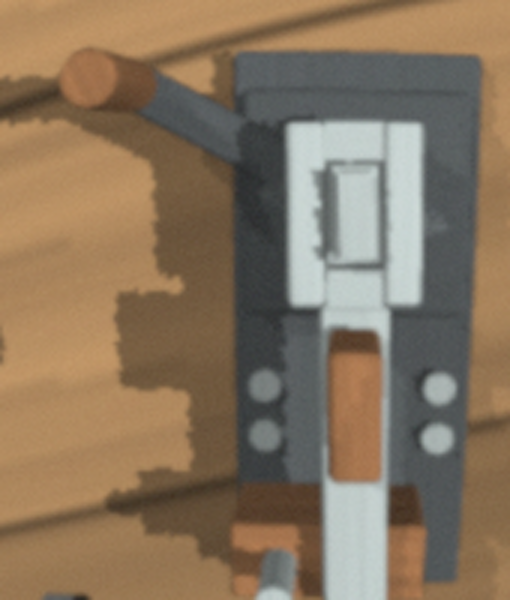

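Run:
```python
from h import *
T=np.load('T16.npy');T13=np.load('T13.npy')
a=(78/3+55,89/3+200); b=(70/3+60,24/3+210)
k=atz('wrist',a,.1,T);print('knob z.1',k,atz('wrist',b,.1,T13),tri([ray('wrist',a,T),ray('wrist',b,T13)]))
g=lambda p,z:atz('wrist',(p[1]/3+55,p[0]/3+200),z,T)
e=np.array([g(p,.066) for p in [(326,163),(382,163),(382,268),(328,268)]]);print('eye',e.mean(0).round(4))
t=np.array([g(p,.074) for p in [(340,170),(376,168),(380,262),(343,264)]]);print('tang',t.mean(0).round(4))
for ax in (e.mean(0),t.mean(0)):
    d=k-ax;print(np.hypot(*d[:2]),np.degrees(np.arctan2(d[1],d[0])))
```

```text
knob z.1 [ 0.56147562 -0.21608215  0.1       ] [ 0.5610458  -0.21741433  0.1       ] (array([ 0.56459346, -0.20906005,  0.07316518]), [np.float64(0.00031405258174275157), np.float64(0.0003140525817430798)])
eye [ 0.503  -0.2765  0.066 ]
tang [ 0.5032 -0.2781  0.074 ]
0.08407442832505323 45.919174760720566
0.08510900668291783 46.81263795816037
```

Emit:
{"method": "arm_command", "body": {
  "increments": [
    [[0,-2,-3,0],[0,-3,-4,0],[1,-2.1,-2.7,0],[1,0,0,-0.172],[1,0,0,-0.173],[1,0,0,-0.172],[0,0,0,-0.173],[0,0,0,-0.172],[0,0,0,-0.173],[0,0,0,0],[0,0,0,0]]
  ]
}}

```text
time: 39.28
eef_pos: [0.5618, -0.217, 0.171]
tcp_rot: [-0.651, -0.276, 0.651, -0.275]
contact_force: [0.6, -0.5, 1.0]
opening: 0.991
```

Run:
```python
from h import *
to(.5613,-.2164,-44,.066)
T,im=snap('wrist','w17');np.save('T17.npy',T)
cv2.imwrite('pics/w17k.png',cv2.resize(im[60:320,180:460],None,fx=2.2,fy=2.2,interpolation=cv2.INTER_CUBIC))
```

```text
at [ 0.5618 -0.217   0.171 ] yaw -44.14 tilt 0.03 need cm [ 1.05e+01 -7.00e-02 -1.00e-02] turn -0.003
```

View pics/w17k.png

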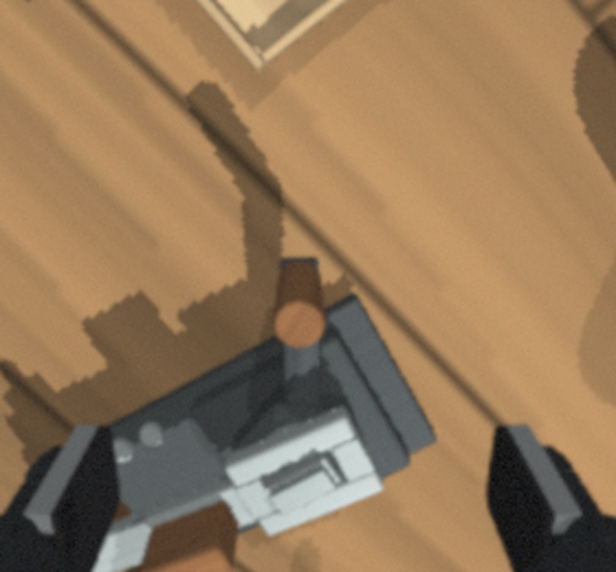

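The knob (round top at zoom (300,323)) is centred between the jaws. Descending and closing lightly.

Emit:
{"method": "arm_command", "body": {
  "increments": [
    [[3,0,0,0],[3,0,0,0],[2.5,0,0,0],[1.5,0,0,0],[0.5,0,0,0],[0,0,0,0]]
  ]
}}

```text
time: 40.08
eef_pos: [0.5622, -0.2173, 0.0668]
tcp_rot: [0.651, 0.276, -0.651, 0.276]
contact_force: [0.5, 0.2, 0.6]
opening: 0.995
```

Emit:
{"method": "arm_command", "body": {
  "increments": [
    [[0,0,0,0],[0,0,0,0],[0,0,0,0],[0,0,0,0],[0,0,0,0],[0,0,0,0]]
  ],
  "grip": 1,
  "grip_force": 25
}}

```text
time: 40.83
eef_pos: [0.562, -0.217, 0.0666]
tcp_rot: [0.651, 0.276, -0.651, 0.276]
contact_force: [-0.7, 0.7, 3.8]
opening: 0.201
```

Run:
```python
from h import *
to(.5613,-.2164,-44,.066)
T,im=snap('wrist','w18')
```

```text
at [ 0.562  -0.217   0.0666] yaw -44.01 tilt 0.01 need cm [ 0.06 -0.09  0.  ] turn -0.0
```

View pics/w18.png

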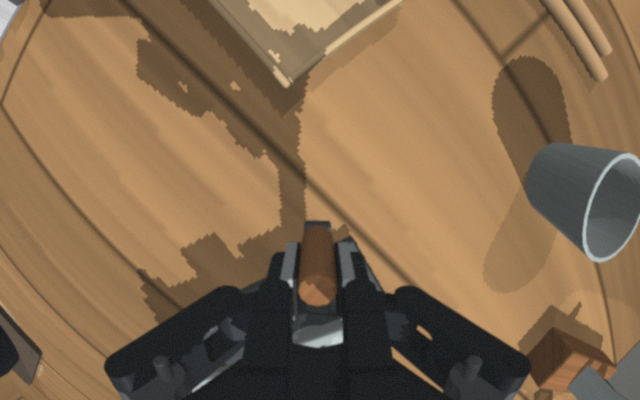

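Emit:
{"method": "arm_command", "body": {
  "increments": [
    [[0,0.85,0.04,0.1],[0,0.85,0.04,0.1],[0,0.85,0.04,0.1],[0,0.85,0.04,0.1],[0,0,0,0]]
  ]
}}

```text
time: 41.5
eef_pos: [0.5809, -0.2449, 0.0665]
tcp_rot: [-0.692, -0.142, 0.693, -0.141]
contact_force: [-2.5, 2.0, 4.2]
opening: 0.202
```

Emit:
{"method": "arm_command", "body": {
  "increments": [
    [[0,0.85,0.04,0.1],[0,0.85,0.04,0.1],[0,0.85,0.04,0.1],[0,0.85,0.04,0.1],[0,0,0,0]]
  ]
}}

```text
time: 42.12
eef_pos: [0.5872, -0.2775, 0.0665]
tcp_rot: [-0.706, -0.002, 0.708, -0.001]
contact_force: [-4.1, 3.1, 4.7]
opening: 0.199
```

Run:
```python
from h import *
s=sensors.get_state();T=pose();d=T[:2,3]-np.array([.503,-.277]);print(T[:3,3],'r',np.hypot(*d),'phi',np.degrees(np.arctan2(d[1],d[0])),'yaw',np.degrees(yaw()),s['contact_force'],s['wrist_torque'],s['opening'])
snap('scene','s19')
c=cv2.imread('pics/s19.png')[180:320,180:320];cv2.imwrite('pics/s19z.png',cv2.resize(c,None,fx=4,fy=4,interpolation=cv2.INTER_CUBIC))
```

```text
[ 0.5872127  -0.27749752  0.06648005] r 0.08421417128442582 phi -0.3384908377253406 yaw -89.80300325173276 [-4.1390656   3.11384236  4.69579014] [ 0.46973405  0.6795406  -0.14399329] 0.19873617228886026
```

View pics/s19z.png

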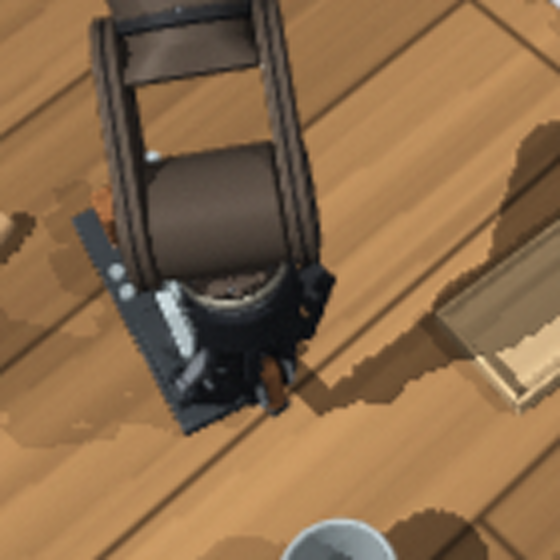

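Emit:
{"method": "arm_command", "body": {
  "increments": [
    [[0,0.85,0.04,0.1],[0,0.85,0.04,0.1],[0,0.85,0.04,0.1],[0,0.85,0.04,0.1],[0,0,0,0]]
  ]
}}

```text
time: 42.8
eef_pos: [0.5804, -0.3099, 0.0664]
tcp_rot: [-0.692, 0.138, 0.695, 0.14]
contact_force: [-3.9, 3.9, 5.8]
opening: 0.201
```

Emit:
{"method": "arm_command", "body": {
  "increments": [
    [[0,0.42,0.01,0.05],[0,0.42,0.01,0.05],[0,0,0,0]]
  ]
}}

```text
time: 43.18
eef_pos: [0.5769, -0.317, 0.0664]
tcp_rot: [-0.684, 0.172, 0.687, 0.174]
contact_force: [-5.5, 4.9, 7.2]
opening: 0.205
```

Emit:
{"method": "arm_command", "body": {
  "increments": [
    [[0,0.3,0.01,0.035],[0,0,0,0]]
  ]
}}

```text
time: 43.42
eef_pos: [0.5755, -0.3195, 0.0664]
tcp_rot: [-0.681, 0.184, 0.684, 0.186]
contact_force: [-3.2, 5.5, 5.2]
opening: 0.202
```

Run:
```python
from h import *
s=sensors.get_state();T=pose();d=T[:2,3]-np.array([.503,-.277]);print(T[:3,3],'r',np.hypot(*d),'phi',np.degrees(np.arctan2(d[1],d[0])),'yaw',np.degrees(yaw()),s['contact_force'],s['wrist_torque'],s['opening'])
snap('top','t20');c=cv2.imread('pics/t20.png')[160:280,360:460];cv2.imwrite('pics/t20z.png',cv2.resize(c,None,fx=5,fy=5,interpolation=cv2.INTER_CUBIC))
```

```text
[ 0.57551105 -0.31946554  0.06642463] r 0.08403079201123805 phi -30.35504418753341 yaw -120.38779170052015 [-3.16682456  5.46306523  5.17964668] [ 0.85815836  0.55188024 -0.07052275] 0.2015810296685062
```

View pics/t20z.png

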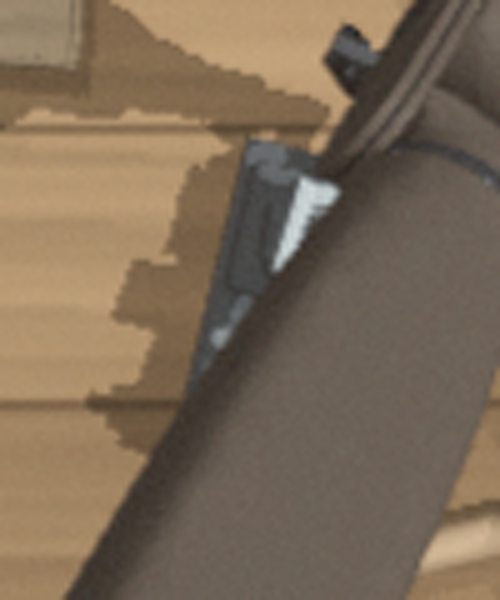

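Forces are still just nut friction and the stop hasn't been reached. Going on in small steps.

Emit:
{"method": "arm_command", "body": {
  "increments": [
    [[0,0.3,0.01,0.035],[0,0.25,0.01,0.03],[0,0,0,0]]
  ]
}}

```text
time: 43.85
eef_pos: [0.5726, -0.324, 0.0664]
tcp_rot: [-0.675, 0.206, 0.677, 0.208]
contact_force: [-2.9, 6.2, 7.0]
opening: 0.2
```

Emit:
{"method": "arm_command", "body": {
  "increments": [
    [[0,0.25,0.01,0.03],[0,0,0,0]]
  ]
}}

```text
time: 44.1
eef_pos: [0.5712, -0.326, 0.0664]
tcp_rot: [-0.672, 0.216, 0.674, 0.218]
contact_force: [-2.9, 5.6, 5.4]
opening: 0.195
```

Emit:
{"method": "arm_command", "body": {
  "increments": [
    [[0,0.2,0.01,0.023],[0,0,0,0]]
  ]
}}

```text
time: 44.35
eef_pos: [0.5701, -0.3275, 0.0664]
tcp_rot: [-0.669, 0.224, 0.671, 0.226]
contact_force: [-3.1, 4.9, 5.7]
opening: 0.197
```

Emit:
{"method": "arm_command", "body": {
  "increments": [
    [[0,0.25,0.01,0.03],[0,0,0,0]]
  ]
}}

```text
time: 44.6
eef_pos: [0.569, -0.3289, 0.0665]
tcp_rot: [-0.666, 0.234, 0.668, 0.236]
contact_force: [-1.3, 6.6, 6.0]
opening: 0.201
```

Run:
```python
from h import *
s=sensors.get_state();T=pose();d=T[:2,3]-np.array([.503,-.277]);print(T[:3,3],'r',np.hypot(*d),'phi',np.degrees(np.arctan2(d[1],d[0])),'yaw',np.degrees(yaw()),s['contact_force'],s['wrist_torque'],s['opening'])
snap('scene','s21');c=cv2.imread('pics/s21.png')[180:320,180:320];cv2.imwrite('pics/s21z.png',cv2.resize(c,None,fx=4,fy=4,interpolation=cv2.INTER_CUBIC))
snap('wrist','w21')
```

```text
[ 0.56896318 -0.3289377   0.06645237] r 0.08395633421575788 phi -38.21597562584552 yaw -128.8335414071856 [-1.33194761  6.63504407  6.03418821] [1.08620664 0.18667414 0.09380243] 0.20063229916017683
```

View pics/s21z.png

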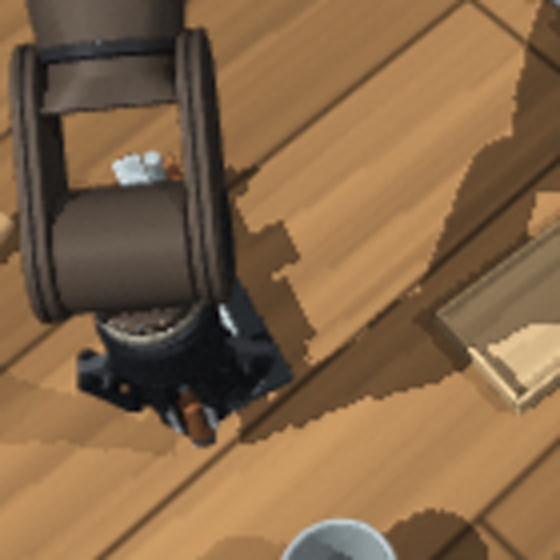

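View pics/w21.png

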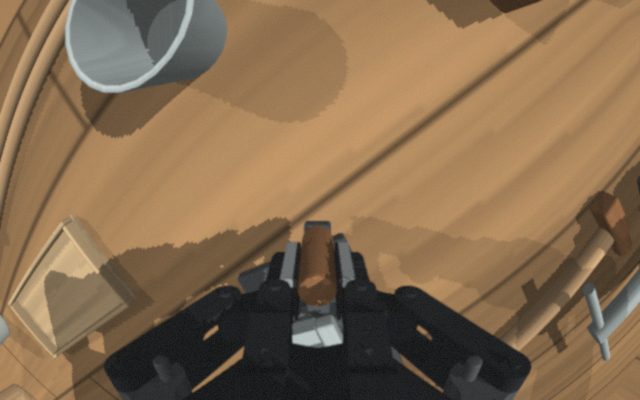

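Emit:
{"method": "arm_command", "body": {
  "increments": [
    [[0,0,0,0],[0,0,0,0],[0,0,0,0],[0,0,0,0],[0,0,0,0]]
  ],
  "grip": 8.5
}}

```text
time: 45.32
eef_pos: [0.569, -0.3316, 0.0663]
tcp_rot: [0.667, -0.236, -0.667, -0.236]
contact_force: [-0.0, 0.2, 0.4]
opening: 0.996
```

Emit:
{"method": "arm_command", "body": {
  "increments": [
    [[-3,0,0,0],[-4,0,0,0],[-4,0,0,0],[-3,0,3,-0.1],[0,0,4,-0.17],[0,0,4,-0.17],[0,0,0,0],[0,0,0,0]]
  ]
}}

```text
time: 46.32
eef_pos: [0.4761, -0.2752, 0.2069]
tcp_rot: [0.702, -0.086, -0.701, -0.085]
contact_force: [0.2, 0.1, -0.7]
opening: 0.997
```

Run:
```python
from h import *
T,im=snap('wrist','w22');np.save('T22.npy',T);print(T.round(4).tolist(),np.degrees(yaw(T)))
cv2.imwrite('pics/w22z.png',cv2.resize(im[50:290,200:440],None,fx=2.5,fy=2.5,interpolation=cv2.INTER_CUBIC))
```

```text
[[0.0013, -0.2392, -0.971, 0.4761], [-0.001, -0.971, 0.2392, -0.2752], [-1.0, 0.0007, -0.0015, 0.2069], [0.0, 0.0, 0.0, 1.0]] -103.8402772881736
```

View pics/w22z.png

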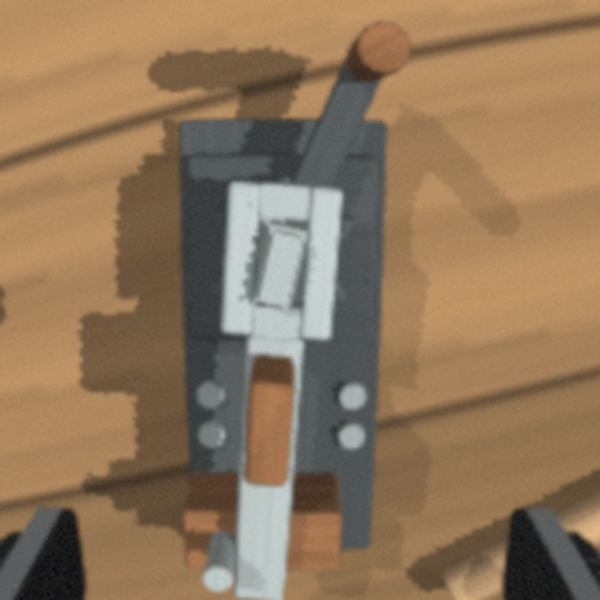

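Run:
```python
from h import *
T=np.load('T22.npy')
im=cv2.imread('pics/w22.png')
cv2.imwrite('pics/w22y.png',cv2.resize(im[115:195,280:345],None,fx=7,fy=7,interpolation=cv2.INTER_CUBIC))
g=lambda p,z:atz('wrist',(p[1]/2.5+50,p[0]/2.5+200),z,T)
ang=lambda a:np.degrees(np.arctan2(a[1],a[0])).round(2)
k=g((384,48),.1);ax=np.array([.503,-.277,.1]);print('knob',k,ang(k-ax),np.linalg.norm(k-ax))
h=[g((232,183),.066),g((222,330),.066),g((342,188),.066),g((330,340),.066)];print('spanner yaw',ang(h[0]-h[1]),ang(h[2]-h[3]),'eye',np.mean(h,0))
p=[g((182,122),.012),g((385,124),.012),g((190,480),.012),g((371,548),.012)];print('station',ang(p[0]-p[2]),ang(p[1]-p[3]),ang(p[1]-p[0])+90)
b=[g((210,396),.016),g((352,396),.016),g((210,435),.016),g((351,436),.016)];print(ang(b[1]-b[0])+90,ang(b[3]-b[2])+90)
```

```text
knob [ 0.57098882 -0.32806014  0.1       ] -36.91 0.08502716127810875
spanner yaw -18.68 -17.49 eye [ 0.50528353 -0.27799737  0.066     ]
station -14.59 -13.75 -14.489999999999995
-13.730000000000004 -14.129999999999995
```

View pics/w22y.png

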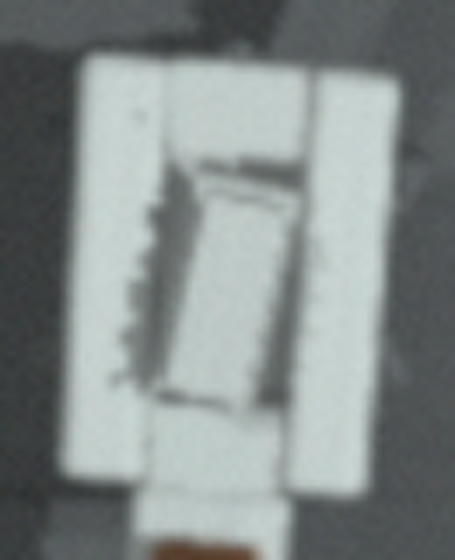

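Tang is turned about 11° (spindle ≈ 0.19). The lever is at about −23.5° in the station frame, so nut ≈ 1.4, tight. Re-grasping the fin now.

Run:
```python
from h import *
T=np.load('T22.npy')
g=lambda p,z:atz('wrist',(p[1]/2.5+50,p[0]/2.5+200),z,T)
f=[g(p,.102) for p in [(250,382),(292,380),(284,486),(247,484)]];print(np.mean(f,0),np.ptp(f,axis=0))
to(np.mean(f,0)[0],np.mean(f,0)[1],-108.1)
to(.453,-.2609,-108.1)
```

```text
[ 0.4539615  -0.26102419  0.102     ] [4.08029091e-02 2.49098378e-02 2.77555756e-17]
at [ 0.4764 -0.2754  0.2069] yaw -103.82 tilt 0.09 need cm [-0.   -0.86  2.52] turn 0.075
at [ 0.4764 -0.2754  0.2069] yaw -103.82 tilt 0.09 need cm [-0.   -0.85  2.62] turn 0.075
```

Emit:
{"method": "arm_command", "body": {
  "increments": [
    [[0,-0.8,2.5,0],[0,0,0,0.075],[3,0,0,0],[4,0,0,0],[2,0,0,0],[0,0,0,0],[0,0,0,0]]
  ]
}}

```text
time: 47.25
eef_pos: [0.4543, -0.2619, 0.1174]
tcp_rot: [0.699, -0.111, -0.698, -0.111]
contact_force: [0.2, -0.6, -0.5]
opening: 0.998
```

Run:
```python
from h import *
to(.4537,-.261,-108.1,.0716)
snap('wrist','w23')
```

```text
at [ 0.4543 -0.2619  0.1174] yaw -108.07 tilt 0.11 need cm [ 4.58 -0.07  0.09] turn 0.0
```

View pics/w23.png

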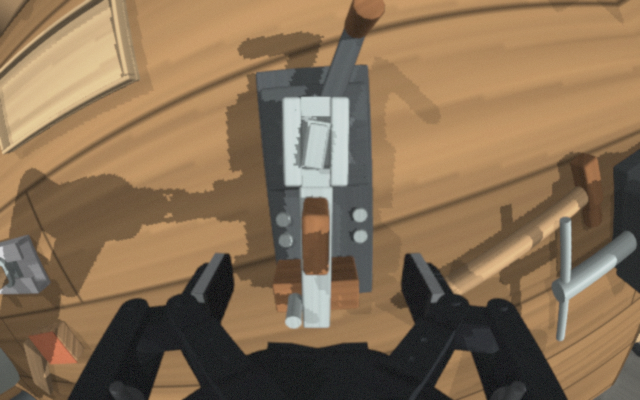

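Emit:
{"method": "arm_command", "body": {
  "increments": [
    [[2,-0.05,0,0],[1.5,0,0,0],[1,0,0,0],[0,0,0,0],[0,0,0,0]]
  ]
}}

```text
time: 47.92
eef_pos: [0.4537, -0.2608, 0.0719]
tcp_rot: [0.699, -0.111, -0.698, -0.111]
contact_force: [-0.5, 0.5, 0.1]
opening: 0.997
```

Emit:
{"method": "arm_command", "body": {
  "increments": [
    [[0,0,0,0],[0,0,0,0],[0,0,0,0],[0,0,0,0],[0,0,0,0],[0,0,0,0],[0,0,0,0]]
  ],
  "grip": 0.5,
  "grip_force": 60
}}

```text
time: 48.8
eef_pos: [0.4534, -0.2605, 0.0716]
tcp_rot: [0.698, -0.111, -0.698, -0.111]
contact_force: [-0.6, 0.7, 3.7]
opening: 0.178
```

Emit:
{"method": "arm_command", "body": {
  "increments": [
    [[-0.5,0,0,0],[-0.7,0,0,0],[-0.8,0,0,0],[-1,0,0,0],[0,0,0,0]]
  ]
}}

```text
time: 49.42
eef_pos: [0.4543, -0.261, 0.103]
tcp_rot: [0.699, -0.112, -0.697, -0.111]
contact_force: [-1.0, -0.1, -3.3]
opening: 0.18
```

Emit:
{"method": "arm_command", "body": {
  "increments": [
    [[-2,0,0,0],[-3,0,0,0],[-2,0,0,0],[0,0,0,0],[0,0,0,0]]
  ]
}}

```text
time: 50.05
eef_pos: [0.4528, -0.2599, 0.1702]
tcp_rot: [-0.698, 0.111, 0.699, 0.111]
contact_force: [-0.1, 0.1, -4.6]
opening: 0.173
```

Run:
```python
from h import *
to(.667,-.035)
T,im=snap('wrist','w24');np.save('T24.npy',T);print(sensors.get_state()['qpos'].round(2))
```

```text
at [ 0.4528 -0.2599  0.1702] yaw -108.06 tilt 0.11 need cm [  0.   -28.03 -13.39] turn None
[-0.72  0.01  2.    0.    1.13  1.17]
```

View pics/w24.png

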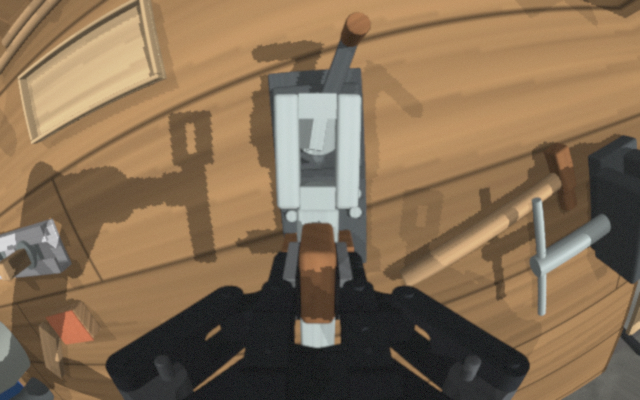

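Run:
```python
from h import *
P=np.array([atz('top',(p[1]/2.5+110,p[0]/2.5+140),.02) for p in [(405,65),(594,80),(588,160),(402,145)]])
e=np.diff(np.vstack([P,P[:1]]),axis=0);print('top',P.mean(0).round(4),np.linalg.norm(e,axis=1).round(4),np.degrees(np.arctan2(e[:,1],e[:,0])).round(1))
T=np.load('T24.npy')
Q=np.array([atz('wrist',p,.02,T) for p in [(142,33),(75,162)]]);d=Q[1]-Q[0];print('wrist front corners',Q.round(4),np.linalg.norm(d),np.degrees(np.arctan2(d[1],d[0])))
```

```text
top [ 0.6646 -0.0303  0.02  ] [0.2316 0.0985 0.2271 0.0981] [-94.5 175.3  85.4  -2.1]
wrist front corners [[ 0.6273  0.0805  0.02  ]
 [ 0.6082 -0.1467  0.02  ]] 0.2280537396856632 -94.80994467524559
```

Emit:
{"method": "arm_command", "body": {
  "increments": [
    [[0,-2,-1,0],[0,-4,-1.8,0],[0,-4,-1.8,0],[0,-4,-1.8,0],[0,-4,-1.8,0],[0,-4,-1.9,0],[0,-4,-1.9,0],[0,-2.6,-1.2,0],[0,0,0,-0.18],[0,0,0,-0.18],[0,0,0,-0.18],[0,0,0,-0.18],[0,0,0,-0.18],[0,0,0,-0.18],[0,0,0,-0.18],[0,0,0,-0.18],[0,0,0,-0.18],[0,0,0,-0.18]]
  ]
}}

```text
time: 52.35
eef_pos: [0.6665, -0.0293, 0.1689]
tcp_rot: [-0.519, -0.481, 0.52, -0.478]
contact_force: [-0.4, -0.2, -3.5]
opening: 0.178
```

Emit:
{"method": "arm_command", "body": {
  "increments": [
    [[2,0,0,0],[0,0,0,0],[0,0,0,0]]
  ]
}}

```text
time: 52.72
eef_pos: [0.6669, -0.0294, 0.1499]
tcp_rot: [-0.521, -0.478, 0.522, -0.477]
contact_force: [-0.1, -0.6, -3.0]
opening: 0.179
```

Run:
```python
from h import *
to(.6665,-.0285,-4.7,.0226)
snap('wrist','w25')
```

```text
at [ 0.6669 -0.0294  0.1499] yaw -5.01 tilt 0.13 need cm [12.73 -0.02 -0.08] turn -0.005
```

View pics/w25.png

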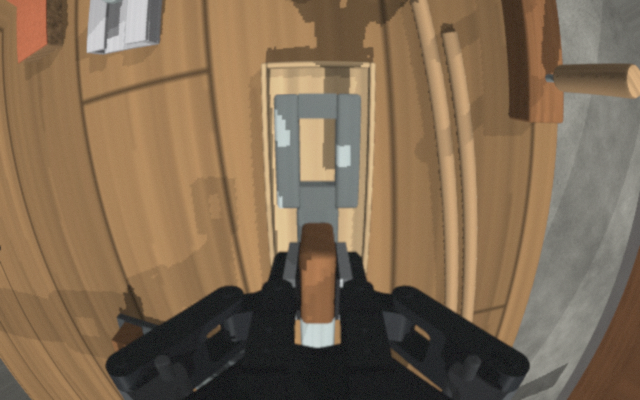

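Emit:
{"method": "arm_command", "body": {
  "increments": [
    [[3,0,0,0],[3,0,0,0],[3,0,0,0],[2,0,0,0],[0.8,0,0,0],[0.4,0,0,0],[0.4,0,0,0],[0,0,0,0]]
  ]
}}

```text
time: 53.78
eef_pos: [0.6679, -0.0296, 0.0259]
tcp_rot: [0.521, 0.478, -0.521, 0.478]
contact_force: [-0.2, -0.2, -3.7]
opening: 0.176
```

Emit:
{"method": "arm_command", "body": {
  "increments": [
    [[0.1,0,0,0],[0,0,0,0],[0,0,0,0],[0,0,0,0],[0,0,0,0]]
  ],
  "grip": 4.5
}}

```text
time: 54.4
eef_pos: [0.6675, -0.0295, 0.0244]
tcp_rot: [0.521, 0.478, -0.521, 0.478]
contact_force: [0.9, 0.4, -0.2]
opening: 0.529
```

Emit:
{"method": "arm_command", "body": {
  "increments": [
    [[-3,0,0,0],[-4,0,0,0],[-5,0,0,0],[-5,0,0,0],[-4,0,0,0],[-3,0,0,0],[0,0,0,0],[0,0,0,0]]
  ],
  "grip": 8.5
}}

```text
time: 55.4
eef_pos: [0.6667, -0.0294, 0.2623]
tcp_rot: [-0.52, -0.479, 0.522, -0.477]
contact_force: [-0.3, 0.7, -0.8]
opening: 1.0
```

Run:
```python
from h import *
snap('wrist','w26');snap('top','t26');snap('scene','s26')
c=cv2.imread('pics/t26.png')[110:290,140:460];cv2.imwrite('pics/t26z.png',cv2.resize(c,None,fx=2.5,fy=2.5,interpolation=cv2.INTER_CUBIC))
c=cv2.imread('pics/s26.png')[120:300,180:460];cv2.imwrite('pics/s26z.png',cv2.resize(c,None,fx=2.8,fy=2.8,interpolation=cv2.INTER_CUBIC))
```

```text
(no output)
```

View pics/w26.png

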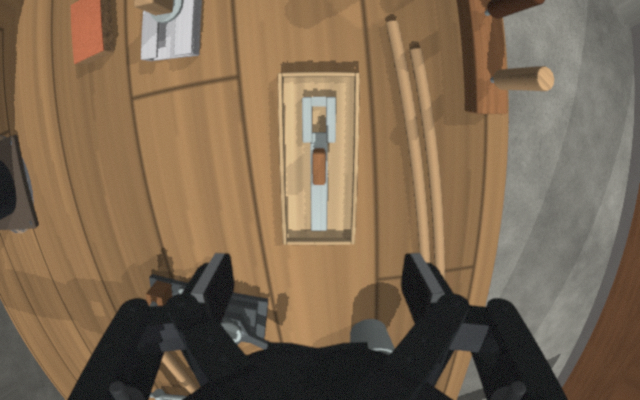

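View pics/s26z.png

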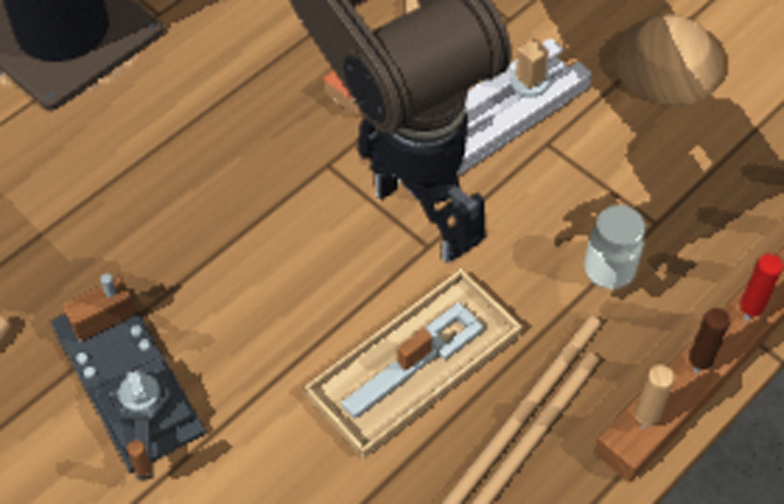

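The spanner lies flat in the tray. Checking the spindle, nut and posts at close range.

Emit:
{"method": "arm_command", "body": {
  "increments": [
    [[0,-2,3,0],[0,-3.5,5,0],[0,-3.5,5,0],[0,-3,5,0],[0,-2,5,0],[0,-2,5,0],[0,0,0,0],[0,0,0,0]]
  ]
}}

```text
time: 56.55
eef_pos: [0.4838, -0.2943, 0.2632]
tcp_rot: [0.521, 0.479, -0.521, 0.477]
contact_force: [0.6, 0.5, 0.3]
opening: 0.994
```

Run:
```python
from h import *
T,im=snap('wrist','w27');np.save('T27.npy',T);print(T[:3,3])
cv2.imwrite('pics/w27z.png',cv2.resize(im[50:250,200:420],None,fx=3,fy=3,interpolation=cv2.INTER_CUBIC))
```

```text
[ 0.48383534 -0.2942547   0.26322945]
```

View pics/w27z.png

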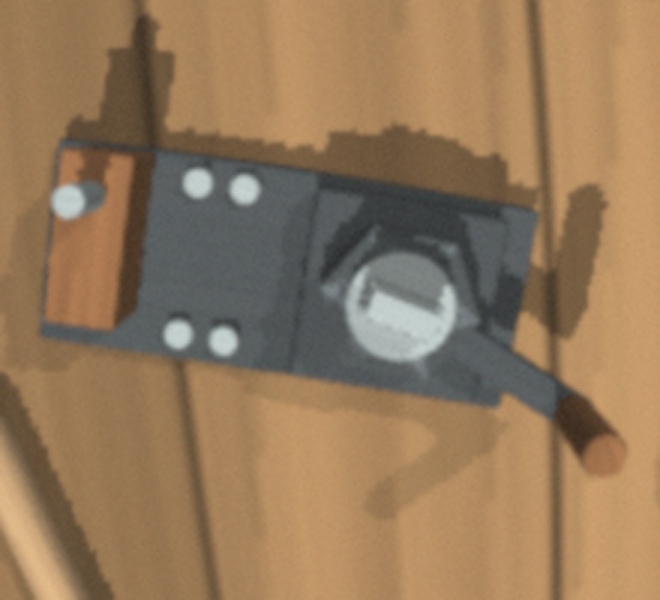

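Run:
```python
from h import *
T=np.load('T27.npy');im=cv2.imread('pics/w27.png')
g=lambda p,z:atz('wrist',(p[1]/3+50,p[0]/3+200),z,T)
ang=lambda a:np.degrees(np.arctan2(a[1],a[0])).round(2)
print('tang',ang(g((446,318),.074)-g((372,291),.074)),ang(g((438,340),.074)-g((366,313),.074)))
print('plate',ang(g((535,210),.012)-g((65,145),.012)),ang(g((497,405),.012)-g((43,335),.012)))
s=g((401,305),.054);k=g((603,453),.1);print('axis',s,'knob',k,ang(k-s),np.hypot(*(k-s)[:2]))
cv2.imwrite('pics/w27y.png',cv2.resize(im[125:180,305:365],None,fx=9,fy=9,interpolation=cv2.INTER_CUBIC))
```

```text
tang -24.81 -25.48
plate -13.47 -14.15
axis [ 0.50454589 -0.27601916  0.054     ] knob [ 0.57104218 -0.32598433  0.1       ] -36.92 0.083176166009314
```

View pics/w27y.png

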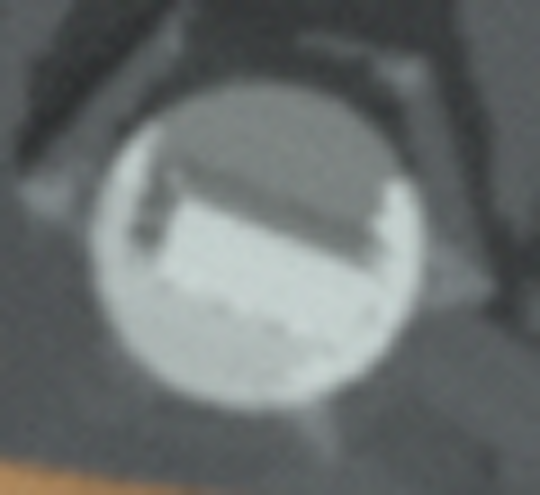

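Emit:
{"method": "arm_command", "body": {
  "increments": [
    [[0,0,-3,0],[0,0,-5,0],[0,0,-5,0],[0,0,-5,0],[0,1,-5,0],[0,1,-5,0],[0,1,-5,0],[0,1,-5,0],[0,0,-4,0],[0,0,0,0],[0,0,0,0]]
  ]
}}

```text
time: 57.98
eef_pos: [0.5595, 0.1211, 0.264]
tcp_rot: [-0.52, -0.479, 0.521, -0.479]
contact_force: [0.8, 0.7, -0.8]
opening: 0.996
```

Run:
```python
from h import *
T,im=snap('wrist','w28');np.save('T28.npy',T);print(T[:3,3])
cv2.imwrite('pics/w28z.png',cv2.resize(im[20:260,190:450],None,fx=2.5,fy=2.5,interpolation=cv2.INTER_CUBIC))
snap('top','t28');c=cv2.imread('pics/t28.png');cv2.imwrite('pics/t28z.png',cv2.resize(c,None,fx=1.25,fy=1.25,interpolation=cv2.INTER_CUBIC))
```

```text
[0.55948333 0.12111351 0.26400756]
```

View pics/w28z.png

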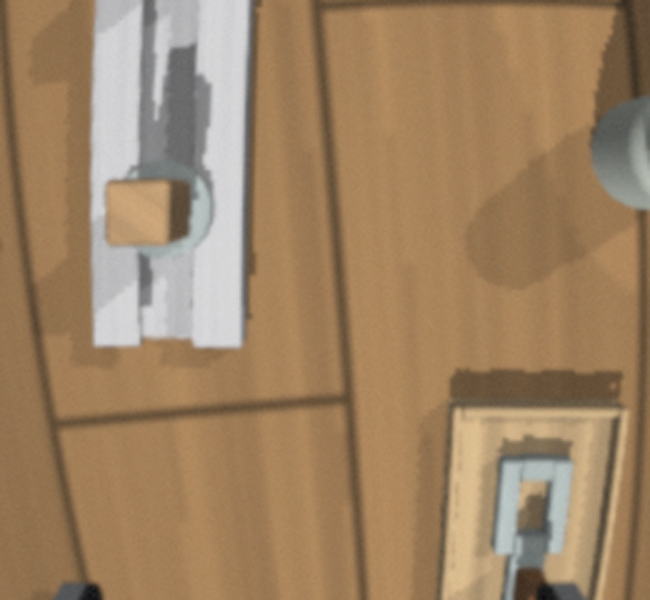

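View pics/t28z.png

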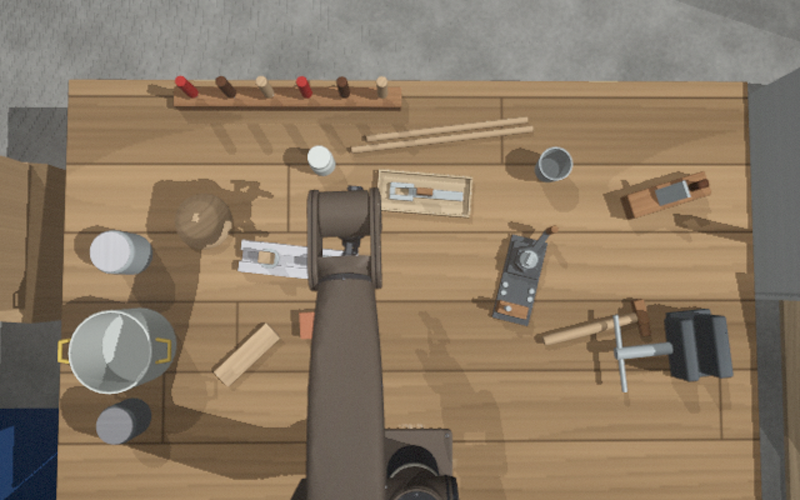

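All checks agree: posts upright and square, nothing else moved, arm clear. Handing in.

Run:
```python
from h import *
print(sensors.get_state()['time']); print(ctrl.sign_off())
```

```text
58.075
the job is handed in; nothing more can be done
None
```

The job is handed in at 58 s of the 210 s allowed, with every part of the task done. `sign_off` gives no verdict, so the results below are my own camera measurements.

- **Posts:** Two were on the bench; I saw no third in any view. Both went into the slot head-along with no contact force, got a quarter turn, and stand upright and square about 140 mm apart. After the turn the heads are hidden under the lips, so I know they are across the slot only from the turn itself and the stem faces.
- **Spanner and locknut:** The spanner seated over the tang with its handle at the pin. I turned the lever until the nut read about 1.43 rad, which is its 1.4 stop within measuring error. The spindle crept to about 0.2 rad, inside the 0.4 limit. I felt no sharp rise in force at the stop, so "tight" rests on the measured angles. I took those again after lifting the spanner off and they agreed.
- **Tray and the rest of the bench:** The spanner lies flat in the tray. The other things look undisturbed in the last overhead picture, though the arm partly covered the sanding block. I never saw the spanner get knocked aside.

The first rough positions for the spindle and knob, from the fixed cameras, were 5–15 mm off the close wrist-camera ones. I used the close ones.

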